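# Make up the pasta die pack and clamp it in the bench press

## Task

Make up the die pack for the pasta extruder: slide every aluminium die frame lying on the bench fully down over the carrier's three studs, then the brass die on top of them. Then push the loaded carrier along the press bed until it sits against both stops, and turn the T-handle clockwise until it gets distinctly stiffer and the die is firmly clamped; let go, and leave the other things on the bench alone.

Things in the scene. Friction and masses are not known exactly. Their poses are not given: they have to be found in the camera images.
- press: bench screw press, grey C-frame fixed to the table; place and heading vary. Origin: on the table below the screw axis; x is the way the carrier is pushed in, towards the column; z up. Bed 112 mm wide, x = -200 to +135 mm, top 12 mm above the table. Two guide strips along it, inner faces at y = +-30 mm, top 21 mm above the table, x = -195 to +50: 2 mm play each side of the carrier
- press_stop (a point): middle of the front faces of the two brass stop blocks (at y = +-16 mm), 62 mm past the screw axis, top 23 mm above the table; the carrier's base meets them at home. Behind them the column, press x = +80 to +126 mm; it carries the head, 52 mm wide, 108 to 148 mm above the table, reaching forward to x = -30 mm
- press_home (a point): point on the press bed (top face, below the screw) where the carrier's origin lies when the carrier is hard against both stops
- press_pad: round steel pressure pad, 34 mm across, under the press head on the screw; it slides straight down and does not turn. Origin: centre of its underside, 82 mm above the table at tee = 0 and 5.7 mm lower for every radian
- tee (a joint): turn of the T-handle, rad: 0 fully up, 7.0 end of travel; grows clockwise seen from above, lowering screw, pad and handle together 5.7 mm per rad (multi-start thread). Turns at a steady 0.3 N m while free; when the pad meets the work the torque climbs by about 0.6 N m per 0.1 rad; 0.2 N m above the free value is well clamped. Stays where it is left
- tee_bar (a point): middle of the T-handle's crossbar, on the screw axis, 221 mm above the table at tee = 0 and sinking with it; x of this frame runs along the bar. Dark round bar 14 mm thick, 72 mm between the centres of its 20 mm black ball ends, on a stem of the same thickness
- carrier: die carrier: stainless base 124 x 56 x 12 mm on the press bed between the guide strips, with three brass studs 9 mm thick, 50 mm high above the base top (last 7 mm pointed), at x = -45, y = 0 (lone stud) and x = +45, y = +-15 mm. Origin: centre of the base's underside; x towards the paired studs and the press column; z up. 0.8 kg, loose, starts about 115 mm short of home
- carrier_lone_stud (a point): foot of the lone stud, on the carrier's top face, 45 mm from the carrier's origin towards the knob
- carrier_knob (a point): middle of the carrier's upright black knob: cylinder 22 mm across, standing from 12 to 52 mm above the carrier's underside at carrier x = -106 mm, on a tongue 26 mm wide that ends at x = -122 mm
- die: the die: solid brass plate 120 x 56 x 12 mm with five dark slots and three 13 mm holes in the same places as the frames. Origin: centre of the underside, x towards the paired holes, z up. Loose, 0.35 to 0.55 kg
- die_lone_hole (a point): centre of the die's lone hole, at its underside
- spacer1: first die frame: flat aluminium plate 120 x 56 x 10 mm, 44 x 43 mm window in the middle, three 13 mm through-holes: a pair at x = +45, y = +-15 mm and a lone one at x = -45, y = 0. Origin: centre of the underside, x along the length towards the paired holes, z up. Loose, 0.1 to 0.2 kg; not present in every run
- spacer1_lone_hole (a point): centre of the lone hole of that die frame (spacer1), at its underside
- spacer2: second die frame: flat aluminium plate 120 x 56 x 10 mm, 44 x 43 mm window in the middle, three 13 mm through-holes: a pair at x = +45, y = +-15 mm and a lone one at x = -45, y = 0. Origin: centre of the underside, x along the length towards the paired holes, z up. Loose, 0.1 to 0.2 kg; not present in every run
- spacer2_lone_hole (a point): centre of the lone hole of that die frame (spacer2), at its underside
- spacer3: third die frame: flat aluminium plate 120 x 56 x 10 mm, 44 x 43 mm window in the middle, three 13 mm through-holes: a pair at x = +45, y = +-15 mm and a lone one at x = -45, y = 0. Origin: centre of the underside, x along the length towards the paired holes, z up. Loose, 0.1 to 0.2 kg; not present in every run
- spacer3_lone_hole (a point): centre of the lone hole of that die frame (spacer3), at its underside
- scraper: dough scraper, steel blade 75 x 120 mm with blue grip; not part of the job. Origin: centre of the underside
- wrench: combination wrench, 170 mm; not part of the job. Origin: centre of the underside
- nut_cup: white plastic cup, 76 mm across, 50 mm high; not part of the job. Origin: centre of the underside
- grease_bottle: clear bottle with red cap, 52 mm across, 150 mm high; not part of the job. Origin: centre of the underside
- dough_cutter: round steel dough cutter, 90 mm across, 35 mm high, with a wire handle above; not part of the job. Origin: centre of the underside
There are look-alikes about, which are no part of the job. There is more than one size of the die; the job needs the largest.

How it is judged:
By the outcome, as a careful person would: the job done as asked, in the order asked, and still so for the second after the job is handed in, with the robot touching nothing.
Of spacer1, spacer2, spacer3 only 1 to 3 are there at a start; the rules pass over those that are not, and their reading is None.
At some moment in a run one of spacer1, spacer2, spacer3, die may be knocked a few centimetres aside while the robot is not near it.
Once in a run the grip may slacken for a moment while it holds something.
It also fails if it takes over 210 s, if anything falls off the work surface, if the arm or the gripper's body presses on something with over 40 N, if the wrist force passes 120 N, or if a joint passes its speed limit or range.

## Robot

A 6-joint arm with a two-finger parallel gripper is mounted at the origin on the work surface. World frame = base frame: x ahead of the robot, y to its left, z up, the work surface at z = 0. Lengths are in m, angles in rad, forces in N, time in s.
With the tool pointing down it reaches from about 0.425 to 0.95 m from the base axis. Payload 3.5 kg.
Tool frame: the origin (TCP) lies on the centre line of the jaws, within the pads' length; the fingertips stand 19 mm ahead of it and the grasp point (between the pads) is the TCP; z points along the fingers, y is the line along which they close (so a half turn about z gives the same grasp; the last joint's range is limited). The gripper opens to 85 mm and grips with 20 to 120 N. Pads are 22 mm wide; open, the fingers measure 114 mm over their backs; the gripper's body (76 mm by 85 mm) begins 54 mm behind the grasp point. The pads swing forward as they close: fully open they stand 13 mm farther back than shut.
Start: joints at [1.095, 0.286, 1.577, -0, 1.279, -0.15], TCP at [0.216, 0.639, 0.25] pointing down, gripper open.
Joint ranges: [-2.77, 2.77], [-0.9, 2.22], [0.21, 2.48], [-1.53, 4.67], [0.24, 2.81], [-2.84, 2.84]. Speed limits (rad/s): [2.79, 2.79, 3.14, 3.14, 3.14, 3.14].

## Interface

Orientations are given as a unit quaternion [x, y, z, w].
In Python, from plant import status, cams, ctrl gives the robot as it stands.
- The arm moves only by the shell command python3 -m inch 'ROWS' [FORCE]. ROWS is JSON, a list of rows, each a list of 3 entries, a list of its own where there are three numbers: the opening, from -1 (shut) to 1 (fully open), then the shift along the tool's x, y, z in cm, then the turn about the tool's z in rad. In form: [[jaw, [dx, dy, dz], twist], ...]. A call has 1 to 20 rows; each row is the pose to reach, as a shift and turn from the pose commanded when the call began, along the tool's axes at that moment; what a row does not reach only later rows make up. A row lasts 1/10 s, in which the tool goes at most 50 mm and 8.59 degrees, less where a joint would pass 70% of its speed; a pose out of reach is approached as far as the arm can. A call with a gripper value outside its range is refused whole. The fingers move at their own pace and stop on an object; FORCE is the grip in N (left out, the last holds). Time passes only in rows, so rows that repeat a pose let the fingers close. It gives the time, the measured TCP pose, the force and the opening at its end, in the units of the state.
- status.get_state(): the state, without advancing time (a new reading comes with each control period).
- cams.read_camera(name): name is "side" or "top" or "wrist"; returns the picture (384x512x3 uint8, blue, green, red); there is no depth.
- cams.calibration(name): a dict with "camera_matrix" (3x3 intrinsics, pixels), "cam_to_world" (4x4, takes a point from camera to world coordinates); the wrist camera has in their place "mount" (4x4, takes a point from camera to tool coordinates, whose origin is the TCP and whose axes are the flange's). Camera axes: x right, y down, z forward; pixel columns grow to the right and rows downward; lengths in m; the calibration is good to about 2 mm. A picture is of the moment at which its call begins: read the wrist's pose just before it. calibration takes no time and is no camera call.
- ctrl.sign_off(): hands the job in, once; it reports no verdict.
The state is a dict: "time": time; "qpos": joint angles; "dq": joint speeds; "joint_efforts": joint torques, N m; "eef_pos": TCP position; "tcp_rot": TCP orientation; "contact_force": force on the tool from outside, world axes, zero at the start; "wrist_torque": the same for the moment, N m; "opening": opening from 0.0 (shut) to 1.0 (fully open).
Only numpy, scipy, OpenCV 4.12 (cv2) and the standard library are available. Lean on these libraries where they do the work, as an engineer would, in place of code of your own. Each camera call takes 0.05 s, during which the arm holds its last target. There are 200 camera calls.

## Working session

There is one attempt and no reset: what is moved stays moved. The work goes in short steps, Python scripts to look and compute and a shell command to move; the robot and the scene stay as the last step left them, time stands still between calls to the robot, and variables do not carry over. Pictures are saved under pics/ and viewed, on a budget of 18 in all, crops included, one or two more only if the job needs it, and the job is handed in when it is done.

```bash
ls; mkdir -p pics; cat > h.py <<'E'
import numpy as np, cv2, json
from scipy.spatial.transform import Rotation as R
from plant import status, cams, ctrl
def tool():
    s=status.get_state(); T=np.eye(4); T[:3,:3]=R.from_quat(s['tcp_rot']).as_matrix(); T[:3,3]=s['eef_pos']; return T
def cam(name,T=None):
    c=cams.calibration(name); K=np.array(c['camera_matrix'])
    M=np.array(c['cam_to_world']) if name!='wrist' else (tool() if T is None else T)@np.array(c['mount'])
    return K,M
def ray(px,K,M,z):
    d=M[:3,:3]@np.linalg.inv(K)@np.array([px[0],px[1],1.]); o=M[:3,3]
    return o+d*(z-o[2])/d[2]
def proj(p,K,M):
    q=K@(np.linalg.inv(M)@np.append(p,1))[:3]; return q[:2]/q[2]
E
python3 - <<'E'
from h import *
print(status.get_state()); 
for n in ('side','top','wrist'):
    im=cams.read_camera(n); cv2.imwrite(f'pics/{n}0.png',im); print(n,cams.calibration(n))
a=cv2.imread('pics/top0.png'); cv2.imwrite('pics/top0b.png',cv2.resize(a,(800,600),interpolation=cv2.INTER_CUBIC))
E
```

```text
pics
{'time': 0.0, 'qpos': array([ 1.09504108e+00,  2.87178034e-01,  1.57818146e+00,  4.30578004e-05,
        1.27858683e+00, -1.50021053e-01]), 'dq': array([-0.00156471, -0.00034045,  0.0010056 ,  0.00177234, -0.00047756,
       -0.00216672]), 'joint_efforts': array([-5.44638333e-04, -4.06013024e+01, -2.92606813e+01, -2.77906802e-04,
        6.18139515e-03,  1.62035974e-05]), 'eef_pos': array([0.21569674, 0.63896533, 0.24893646]), 'tcp_rot': array([ 1.62154054e-01,  9.86764753e-01, -1.11335785e-03, -3.81848549e-04]), 'contact_force': array([-0.20052966, -0.13916087, -0.19171293]), 'wrist_torque': array([-0.00216742,  0.0100651 , -0.00168208]), 'opening': 1.0024332638820315}
side {'camera_matrix': array([[347.21577554,   0.        , 252.69610731],
       [  0.        , 347.21577554, 193.62325011],
       [  0.        ,   0.        ,   1.        ]]), 'cam_to_world': array([[ 0.66626109, -0.40922228,  0.62340459, -0.05939118],
       [-0.7455347 , -0.3469667 ,  0.56902734, -0.53392524],
       [-0.01655803, -0.84389053, -0.53625983,  0.6762264 ],
       [ 0.        ,  0.        ,  0.  
[... 388 characters left out ...]
      [-4.10957319e-03, -7.79974848e-02, -9.96945086e-01,
         1.38545556e+00],
       [ 0.00000000e+00,  0.00000000e+00,  0.00000000e+00,
         1.00000000e+00]])}
wrist {'camera_matrix': array([[326.78074341,   0.        , 259.09660355],
       [  0.        , 326.78074341, 191.12051763],
       [  0.        ,   0.        ,   1.        ]]), 'mount': array([[-6.03697992e-04, -9.50024999e-01, -3.12173248e-01,
         8.06448207e-02],
       [ 9.99999271e-01, -8.99984873e-04,  8.05035593e-04,
        -4.05680323e-04],
       [-1.04575514e-03, -3.12172535e-01,  9.50024850e-01,
        -1.23596754e-01],
       [ 0.00000000e+00,  0.00000000e+00,  0.00000000e+00,
         1.00000000e+00]])}
```

View pics/top0b.png

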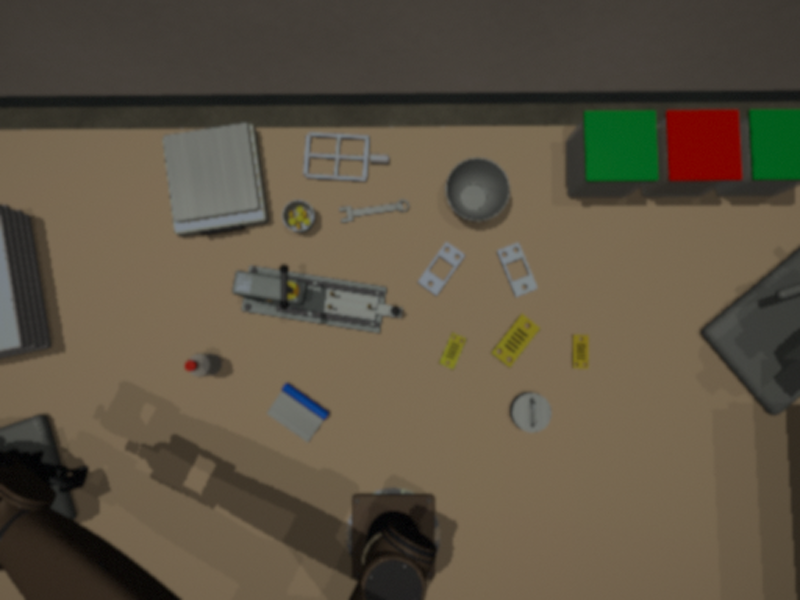

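View pics/side0.png

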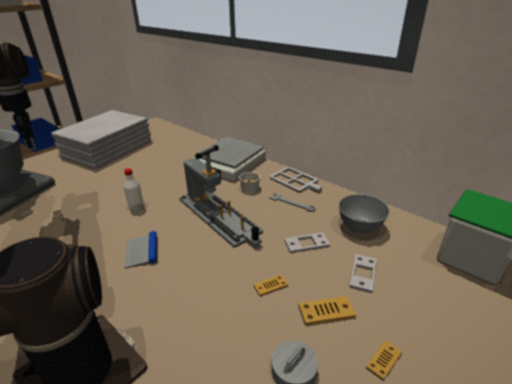

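Top picture, 800 px scale: large brass plate with slots at (516,340). The smaller brass look-alikes are at (453,350) and (580,350). The frames with windows are at (441,269) and (517,270). The white grid at (337,157) is not a frame. The press column is at (255,290), the T-bar at (284,287), the carrier at (355,303) and its knob at (396,311).

```bash
cat > m.py <<'E'
from h import *
im=cv2.imread('pics/top0.png'); K,M=cam('top'); hsv=cv2.cvtColor(im,cv2.COLOR_BGR2HSV)
ye=((hsv[...,0]>22)&(hsv[...,0]<36)&(hsv[...,1]>150)&(hsv[...,2]>90)).astype(np.uint8)
wh=((hsv[...,1]<50)&(hsv[...,2]>125)).astype(np.uint8)
for n,m,z in(('ye',ye,.012),('wh',wh,.010)):
    cs,_=cv2.findContours(m,cv2.RETR_EXTERNAL,cv2.CHAIN_APPROX_NONE)
    for c in cs:
        if cv2.contourArea(c)<60: continue
        p=np.array([ray(q[0],K,M,z)[:2] for q in c],np.float32)
        r=cv2.minAreaRect(p*1000); b=cv2.boxPoints(r); e=[b[1]-b[0],b[2]-b[1]]; l=max(e,key=np.linalg.norm)
        print(n,np.round(c.mean(0)[0]),'xy mm',np.round(r[0]),'size',np.round(r[1]),'ax deg',round(np.degrees(np.arctan2(l[1],l[0]))%180,1))
for nm,px,z in(('teebar',(284*.64,287*.64),.221),('knob',(396*.64,311*.64),.05),('cutter',(530*.64,412*.64),.04),('bowl',(478*.64,190*.64),.05)): print(nm,ray(px,K,M,z))
E
python3 m.py; python3 - <<'E'
import cv2
a=cv2.imread('pics/top0.png')[140:280,140:400]; cv2.imwrite('pics/c1.png',cv2.resize(a,None,fx=3,fy=3,interpolation=cv2.INTER_CUBIC))
E
```

```text
ye [371. 225.] xy mm [ 424. -445.] size [33. 74.] ax deg 178.2
ye [289. 225.] xy mm [ 429. -142.] size [34. 75.] ax deg 156.1
ye [330. 217.] xy mm [ 452. -291.] size [ 54. 117.] ax deg 140.8
wh [227. 194.] xy mm [541.  97.] size [111.  44.] ax deg 80.2
wh [335. 182.] xy mm [ 584. -315.] size [31. 50.] ax deg 111.4
wh [276. 180.] xy mm [592. -94.] size [51. 32.] ax deg 54.3
wh [  3. 189.] xy mm [575. 918.] size [256.  37.] ax deg 2.7
wh [140. 141.] xy mm [743. 417.] size [ 17. 210.] ax deg 98.2
teebar [0.55740063 0.21738859 0.221     ]
knob [ 0.51946051 -0.00989629  0.05      ]
cutter [ 0.28608762 -0.31565075  0.04      ]
bowl [ 0.80284131 -0.20419228  0.05      ]
```

View pics/c1.png

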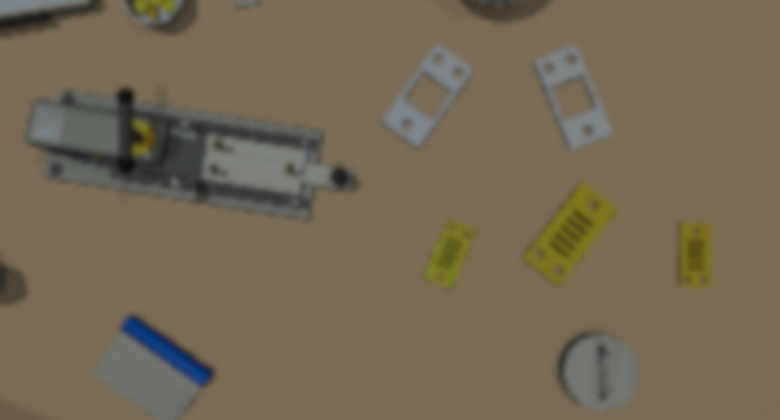

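```bash
cat >> h.py <<'E'
def go(xyz,yh):
    """print tool-frame shift (cm) and twist (rad) to put TCP at xyz with tool-y heading yh deg"""
    T=tool(); d=T[:3,:3].T@(np.array(xyz)-T[:3,3])*100
    h=np.degrees(np.arctan2(T[1,1],T[0,1])); t=-np.radians((yh-h+180)%360-180)
    print('now',np.round(T[:3,3],4),'yh',round(h,2),'shift',np.round(d,2),'twist',round(t,3),'or',round(t-np.sign(t)*2*np.pi,3))
E
python3 - <<'E'
from h import *
K,M=cam('top')
for n,p in(('A',(427,96.5)),('B',(572.5,97)),('die',(570.5,234)),('lone',(290,168)),('pair1',(216,145)),('pair2',(216,170))): print(n,ray((p[0]/3+140-.3,p[1]/3+140-.3),K,M,.01 if len(n)<4 else .074))
a=ray((427/3+140,96.5/3+140),K,M,.01); a[2]=.3; go(a,-125.5)
E
```

```text
A [ 0.62340805 -0.1176957   0.01      ]
B [ 0.62159902 -0.29873073  0.01      ]
die [ 0.45135027 -0.29235843  0.01      ]
lone [0.53001212 0.05073813 0.074     ]
pair1 [0.55788853 0.138308   0.074     ]
pair2 [0.52818768 0.13824818 0.074     ]
now [0.2158 0.6391 0.2492] yh 71.34 shift [-62.76 -58.8   -4.98] twist -2.848 or 3.435
```

```bash
python3 -m inch '[[1,[0,0,-5],0],[1,[-10,-9.4,-5],0.3],[1,[-20,-18.8,-5],0.6],[1,[-30,-28.2,-5],0.9],[1,[-40,-37.5,-5],1.2],[1,[-50,-46.8,-5],1.4],[1,[-62.8,-58.8,-5],1.6],[1,[-62.8,-58.8,-5],1.8],[1,[-62.8,-58.8,-5],2],[1,[-62.8,-58.8,-5],2.2],[1,[-62.8,-58.8,-5],2.4],[1,[-62.8,-58.8,-5],2.6],[1,[-62.8,-58.8,-5],2.8],[1,[-62.8,-58.8,-5],3],[1,[-62.8,-58.8,-5],3.1],[1,[-62.8,-58.8,-5],3.43],[1,[-62.8,-58.8,-5],3.43],[1,[-62.8,-58.8,-5],3.43],[1,[-62.8,-58.8,-5],3.43],[1,[-62.8,-58.8,-5],3.43]]' 60; python3 - <<'E'
from h import *
go((.6234,-.1177,.2),-125.5)
E
```

```text
time: 2.15
eef_pos: [0.6232, -0.1212, 0.2991]
tcp_rot: [1.0, -0.022, -0.001, -0.0]
contact_force: [-0.2, 0.1, -0.5]
opening: 1.001
now [ 0.6232 -0.1212  0.2991] yh -92.51 shift [ 0.02 -0.35  9.91] twist 0.576 or -5.707
```

```bash
python3 -m inch '[[1,[0,-0.3,5],0.3],[1,[0,-0.3,10],0.576],[1,[0,-0.3,10],0.576],[1,[0,-0.3,10],0.576],[1,[0,-0.3,10],0.576],[1,[0,-0.3,10],0.576]]'; cat > pf.py <<'E'
from h import *
import sys
# usage: pf.py tag kind ; find plate in wrist image nearest centre
def plate(tag,kind,save=True):
    T=tool(); im=cams.read_camera('wrist'); cv2.imwrite(f'pics/{tag}.png',im)
    K,M=cam('wrist',T); hsv=cv2.cvtColor(im,cv2.COLOR_BGR2HSV)
    if kind=='die': m=(hsv[...,0]>20)&(hsv[...,0]<38)&(hsv[...,1]>120)&(hsv[...,2]>70); z=.012
    else: m=(hsv[...,1]<55)&(hsv[...,2]>110); z=.010
    m=cv2.morphologyEx(m.astype(np.uint8),cv2.MORPH_OPEN,np.ones((3,3),np.uint8))
    cs,hi=cv2.findContours(m,cv2.RETR_CCOMP,cv2.CHAIN_APPROX_NONE)
    for i,c in enumerate(cs):
        if hi[0][i][3]>=0 or cv2.contourArea(c)<1500: continue
        p=np.array([ray(q[0],K,M,z)[:2] for q in c],np.float32)*1000
        r=cv2.minAreaRect(p); b=cv2.boxPoints(r); l=max([b[1]-b[0],b[2]-b[1]],key=np.linalg.norm)
        print('plate px',np.round(c.mean(0)[0]),'ctr mm',np.round(r[0],1),'size',np.round(r[1],1),'ax',round(np.degrees(np.arctan2(l[1],l[0]))%180,1))
        j=hi[0][i][2]
        while j>=0:
            if cv2.contourArea(cs[j])>40:
                q=np.array([ray(q[0],K,M,z)[:2] for q in cs[j]],np.float32)*1000; rr=cv2.minAreaRect(q)
                print('   hole',np.round(rr[0],1),'size',np.round(rr[1],1))
            j=hi[0][j][0]
if __name__=='__main__': plate(*sys.argv[1:3])
E
python3 pf.py wA frame
```

```text
time: 2.75
eef_pos: [0.623, -0.1156, 0.2004]
tcp_rot: [0.954, -0.299, 0.0, 0.0]
contact_force: [0.0, -0.1, -0.3]
opening: 0.999
plate px [258. 162.] ctr mm [ 624.5 -119.2] size [ 56.5 120.3] ax 144.2
   hole [587.6 -93. ] size [15.5 15.5]
   hole [ 652.4 -157.8] size [14.  14.5]
   hole [ 670.  -133.3] size [14.4 14. ]
plate px [ 54. 120.] ctr mm [769.3  23.4] size [ 29.3 136.9] ax 100.5
   hole [779.  -29.7] size [23.7 22.2]
plate px [429.  50.] ctr mm [ 620.6 -301. ] size [120.   56.3] ax 21.1
   hole [ 578.9 -316.8] size [13.9 14.4]
   hole [ 657.4 -270.6] size [14.4 14. ]
```

View pics/wA.png

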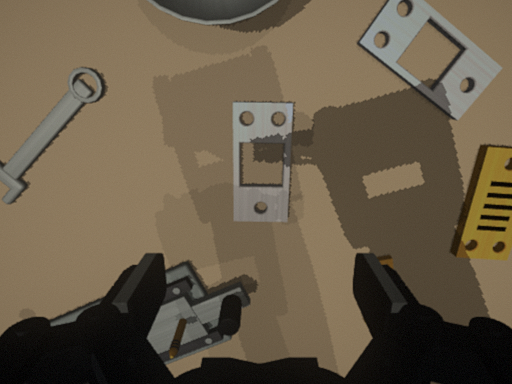

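Frame A is a full-size plate (120×56) at px (262,160). Its pair holes are at the top of the picture, at (247,118) and (279,118), and its lone hole is at (261,207). The second frame is at (430,55) and the wide brass die is at the right edge.

```bash
python3 - <<'E'
from h import *
go((.6245,-.1192,.020),-125.8)
E
```

```text
now [ 0.623  -0.1157  0.2007] yh -124.83 shift [ 0.31  0.21 18.07] twist 0.017 or -6.266
```

```bash
python3 -m inch '[[1,[0.3,0.2,5],0.017],[1,[0.3,0.2,10],0.017],[1,[0.3,0.2,14],0.017],[1,[0.3,0.2,16],0.017],[1,[0.3,0.2,17],0.017],[1,[0.3,0.2,18],0.017],[1,[0.3,0.2,18],0.017],[0,[0.3,0.2,18],0.017],[0,[0.3,0.2,18],0.017],[0,[0.3,0.2,18],0.017],[0,[0.3,0.2,18],0.017],[0,[0.3,0.2,18],0.017],[0,[0.3,0.2,18],0.017],[0,[0.3,0.2,18],0.017]]' 60; python3 - <<'E'
from h import *
go((.6245,-.1192,.15),-125.8)
E
```

```text
time: 4.2
eef_pos: [0.6258, -0.1195, 0.0229]
tcp_rot: [0.951, -0.308, 0.002, 0.0]
contact_force: [-1.1, 0.7, 6.1]
opening: 0.618
now [ 0.6258 -0.1195  0.0229] yh -125.92 shift [ -0.07   0.04 -12.71] twist -0.002 or 6.281
```

```bash
python3 - <<'E'
from h import *
go((.524,.015,.19),-9.5)
E
```

```text
now [ 0.6258 -0.1195  0.0229] yh -125.92 shift [-16.07  -4.94 -16.77] twist -2.032 or 4.251
```

```bash
python3 -m inch '[[0,[0.2,0,-3],0],[0,[0.2,0,-8],0],[0,[0,0,-13],0],[0,[-3,-1,-16.8],-0.15],[0,[-6,-2,-16.8],-0.3],[0,[-9,-3,-16.8],-0.45],[0,[-12,-4,-16.8],-0.6],[0,[-14,-4.5,-16.8],-0.75],[0,[-16.1,-5,-16.8],-0.9],[0,[-16.1,-5,-16.8],-1.05],[0,[-16.1,-5,-16.8],-1.2],[0,[-16.1,-5,-16.8],-1.35],[0,[-16.1,-5,-16.8],-1.5],[0,[-16.1,-5,-16.8],-1.65],[0,[-16.1,-5,-16.8],-1.8],[0,[-16.1,-5,-16.8],-1.95],[0,[-16.1,-5,-16.8],-2.03],[0,[-16.1,-5,-16.8],-2.03],[0,[-16.1,-5,-16.8],-2.03]]'; python3 - <<'E'
from h import *
T=tool(); im=cams.read_camera('wrist'); cv2.imwrite('pics/wC.png',im); np.save('TC.npy',T); print(T)
E
```

```text
time: 6.1
eef_pos: [0.523, 0.0161, 0.1883]
tcp_rot: [0.764, 0.645, 0.0, -0.0]
contact_force: [0.3, 0.2, -1.0]
opening: 0.613
[[ 1.68918802e-01  9.85629970e-01 -1.98073759e-05  5.22964702e-01]
 [ 9.85629970e-01 -1.68918801e-01  4.44872437e-05  1.60888111e-02]
 [ 4.05021225e-05 -2.70374752e-05 -9.99999999e-01  1.88293858e-01]
 [ 0.00000000e+00  0.00000000e+00  0.00000000e+00  1.00000000e+00]]
```

View pics/wC.png

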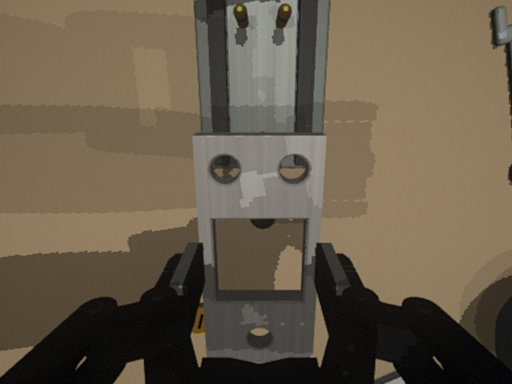

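The frame is held square in the jaws at the bottom of the picture. Its pair holes are at (225,169) and (294,169) and its lone hole at (260,337). The carrier's paired studs are at the top, (241,14) and (284,14), with the guide strips running vertically beside them.

```bash
python3 - <<'E'
from h import *
im=cv2.imread('pics/wC.png'); T=np.load('TC.npy'); K,M=cam('wrist',T); hsv=cv2.cvtColor(im,cv2.COLOR_BGR2HSV)
m=((hsv[...,0]>12)&(hsv[...,0]<32)&(hsv[...,1]>110)).astype(np.uint8); m[60:]=0; m[:,:225]=0; m[:,300:]=0
n,l,s,c=cv2.connectedComponentsWithStats(m)
for i in range(1,n):
    if s[i,4]>30:
        ys,xs=np.where(l==i); print(s[i],c[i]); 
        for y in range(ys.min(),ys.max()+1,3): print(y,xs[ys==y].min(),xs[ys==y].max(),end=' | ')
        print()
g=cv2.cvtColor(im,cv2.COLOR_BGR2GRAY)
for r in(40,80,120): print(r,g[r,185:340:1].tolist())
E
```

```text
[234   4  12  14 121] [239.79338843  10.88429752]
4 238 241 | 7 235 244 | 10 234 245 | 13 235 245 | 16 236 243 | 
[279   4  12  14 121] [284.43801653  10.69421488]
4 283 286 | 7 280 289 | 10 279 290 | 13 279 289 | 16 282 288 | 
[238  19  10   9  51] [243.1372549   23.50980392]
19 246 246 | 22 238 247 | 25 240 246 | 
[277  18   9  10  52] [280.11538462  23.30769231]
18 277 277 | 21 277 280 | 24 277 284 | 27 279 281 | 
40 [115, 116, 119, 117, 116, 114, 117, 119, 118, 118, 99, 69, 84, 95, 101, 100, 100, 101, 99, 99, 101, 103, 87, 60, 53, 53, 56, 53, 52, 50, 52, 54, 56, 54, 53, 53, 55, 54, 51, 44, 39, 63, 96, 119, 132, 130, 133, 133, 131, 132, 114, 71, 71, 74, 73, 73, 69, 71, 71, 71, 82, 101, 120, 141, 135, 134, 135, 136, 138, 140, 142, 148, 149, 151, 155, 156, 152, 149, 149, 150, 150, 152, 150, 146, 147, 147, 149, 128, 79, 75, 81, 81, 82, 81, 83, 82, 81, 82, 81, 120, 158, 157, 151, 148, 147, 148, 149, 149, 150, 153, 142, 96, 41, 30, 41, 58, 60, 61, 59, 58, 59, 58, 57, 59, 55, 60, 58, 55, 56, 54, 55, 87, 114, 113, 112, 111, 109, 112, 109, 112, 108, 94, 84, 100, 129, 130, 129, 127, 127, 1
[... 782 characters left out ...]
, 103, 102, 102, 105, 103, 106, 108, 103, 100, 104, 104, 102, 88, 65, 79, 88, 85, 87, 86, 87, 86, 85, 87, 73, 46, 51, 48, 45, 47, 49, 48, 50, 51, 48, 51, 52, 49, 50, 49, 39, 49, 61, 81, 102, 104, 104, 105, 104, 104, 106, 108, 109, 109, 106, 105, 108, 107, 107, 105, 107, 111, 107, 107, 106, 105, 103, 107, 109, 107, 109, 108, 114, 111, 113, 110, 111, 112, 112, 108, 108, 105, 106, 108, 108, 105, 107, 105, 110, 117, 124, 123, 124, 124, 125, 124, 123, 126, 116, 106, 105, 104, 106, 108, 109, 111, 102, 89, 70, 33, 47, 49, 47, 49, 46, 48, 49, 49, 49, 54, 55, 53, 53, 50, 54, 72, 98, 97, 96, 96, 94, 96, 96, 98, 92, 78, 94, 124, 124, 122, 117, 113, 114, 114, 111, 113, 115, 117, 119, 122, 122, 121, 119]
```

```bash
python3 - <<'E'
from h import *
T=np.load('TC.npy'); K,M=cam('wrist',T); Ti=np.linalg.inv(T)
f=lambda px,z: (Ti@np.append(ray(px,K,M,z),1))[:2]*1000
a,b=f((239.8,9),.068),f((284.5,9),.068); print('studs tool mm',a,b)
for n,z,e in(('bed',.012,[(195.5,40),(200.5,120),(326.5,40),(322.5,120)]),('car',.024,[(226.7,40),(229.8,120),(295.5,40),(294,120)])):
    p=[f(q,z) for q in e]; c1=(p[0]+p[2])/2; c2=(p[1]+p[3])/2; d=c1-c2
    print(n,np.round(p,1).tolist(),'centre',np.round(c1,1),np.round(c2,1),'ang deg in tool',np.degrees(np.arctan2(d[1],d[0])))
# plate: tool frame at several depths
zp=T[2,3]-.019+.010
for q in((225,169),(294,169),(260,337)): print('hole',f(q,zp),)
for q in((194,133.5),(326,133.5)): print('edge',f(q,zp))
E
```

```text
studs tool mm [127.2516769 -13.2865223] [127.23069177  16.39758825]
bed [[115.0, -53.8], [49.1, -53.4], [114.9, 56.0], [49.0, 56.6]] centre [115.    1.1] [49.1  1.6] ang deg in tool -0.4612314722024963
car [[113.6, -26.6], [50.3, -25.9], [113.5, 28.8], [50.3, 29.7]] centre [113.6   1.1] [50.3  1.9] ang deg in tool -0.7017955708221205
hole [ 46.20453341 -14.71053058]
hole [46.1909798  14.11604785]
hole [-40.34127319  -0.06528042]
edge [ 60.96693295 -26.73847348]
edge [60.93874766 26.55018261]
```

```bash
python3 -m inch '[[0,[4,0.1,0],-0.01],[0,[7,0.2,3],-0.01],[0,[8.2,0.21,6],-0.01],[0,[8.2,0.21,8],-0.01],[0,[8.2,0.21,8],-0.01],[0,[8.2,0.21,8],-0.01]]'; python3 - <<'E'
from h import *
T=tool(); im=cams.read_camera('wrist'); np.save('TD.npy',T); cv2.imwrite('pics/wD.png',im[60:]); 
E
```

```text
time: 6.75
eef_pos: [0.539, 0.0965, 0.1085]
tcp_rot: [0.761, 0.649, -0.0, -0.0]
contact_force: [-0.1, -0.2, -1.0]
opening: 0.621
```

View pics/wD.png

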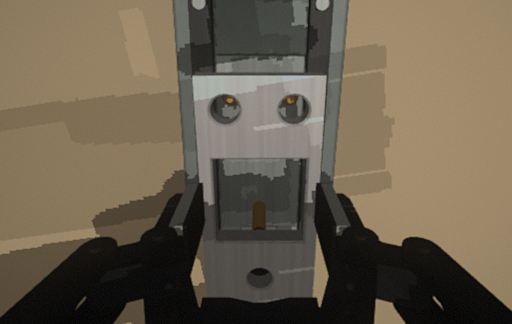

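```bash
python3 - <<'E'
from h import *
T=np.load('TD.npy'); K,M=cam('wrist',T); Ti=np.linalg.inv(T); im=cv2.imread('pics/wD.png'); hsv=cv2.cvtColor(im,cv2.COLOR_BGR2HSV)
m=((hsv[...,0]>8)&(hsv[...,0]<32)&(hsv[...,1]>110)).astype(np.uint8); m[:,:205]=0; m[:,315:]=0
n,l,s,c=cv2.connectedComponentsWithStats(m)
for i in range(1,n):
    if s[i,4]>8: print(s[i],c[i])
f=lambda px,z: (Ti@np.append(ray(px,K,M,z),1))[:2]*1000
for q in((230,161),(291,161)): print(f(q,.073))
zt=T[2,3]
for p in((-.045,0),): 
    for z in(.074,.024): print('lone proj',z,proj((T@[p[0],p[1],zt-z,1])[:3],K,M)-[0,60])
E
```

```text
[223  96  13   8  65] [228.67692308  99.53846154]
[283  96  14   9  84] [290.11904762  99.72619048]
[253 202  13  27 303] [258.55115512 214.94059406]
[ 43.5546262  -14.95439466]
[43.54155524 15.38481276]
lone proj 0.074 [260.02060635 251.1087556 ]
lone proj 0.024 [259.86886287 205.50647247]
```

```bash
python3 -m inch '[[0,[0,0,1],0],[0,[0,0,2],0],[0,[0,0,3],0],[0,[0,0,3.5],0],[0,[0,0,3.5],0]]'; python3 -m inch '[[0,[0,0,1],0],[0,[0,0,1.8],0],[0,[0,0,2.3],0],[0,[0,0,2.5],0],[0,[0,0,2.5],0]]'
```

```text
time: 7.3
eef_pos: [0.538, 0.0965, 0.0719]
tcp_rot: [0.761, 0.649, -0.001, -0.001]
contact_force: [-0.0, -0.6, -0.4]
opening: 0.615
time: 7.8
eef_pos: [0.5387, 0.0965, 0.0478]
tcp_rot: [0.761, 0.649, -0.0, -0.0]
contact_force: [-0.3, -0.0, -1.3]
opening: 0.619
```

```bash
python3 -m inch '[[1,[0,0,0.1],0],[1,[0,0,0.1],0],[1,[0,0,0.1],0],[1,[0,0,0.1],0],[1,[0,0,-2],0],[1,[0,0,-6],0],[1,[0,0,-10],0],[1,[0,0,-14],0],[1,[0,0,-14],0],[1,[0,0,-14],0]]'; python3 - <<'E'
from h import *
im=cams.read_camera('wrist'); cv2.imwrite('pics/wE.png',im)
go((.6206,-.301,.19),-68.9)
E
```

```text
time: 8.8
eef_pos: [0.5397, 0.0965, 0.1899]
tcp_rot: [0.761, 0.649, 0.001, 0.001]
contact_force: [-1.0, 0.6, -1.0]
opening: 1.0
now [0.5386 0.0965 0.1881] yh -9.05 shift [-37.97  14.35  -0.19] twist 1.045 or -5.239
```

View pics/wE.png

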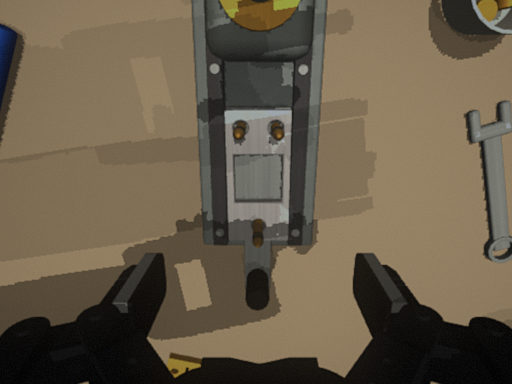

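Frame A is seated on all three studs: pair at (239,130) and (277,130), lone at (258,232). Next is frame B.

```bash
python3 -m inch '[[1,[-5,2,0],0.15],[1,[-10,4,0],0.3],[1,[-15,6,0],0.45],[1,[-20,8,0],0.6],[1,[-25,10,0],0.75],[1,[-29,11,0],0.9],[1,[-34,13,0],1.04],[1,[-38,14.4,0],1.045],[1,[-38,14.4,0],1.045],[1,[-38,14.4,0],1.045],[1,[-38,14.4,0],1.045],[1,[-38,14.4,0],1.045],[1,[-38,14.4,0],1.045]]'; python3 pf.py wB frame; python3 -c "
from h import *
go((.6206,-.301,.0235),-68.9)"
```

```text
time: 10.15
eef_pos: [0.6214, -0.2996, 0.1882]
tcp_rot: [0.983, 0.184, -0.0, -0.0]
contact_force: [0.1, -0.3, 0.2]
opening: 1.005
plate px [261. 159.] ctr mm [ 635.1 -295.6] size [87.9 56.5] ax 21.2
   hole [ 668.4 -298.7] size [14.2 14.6]
   hole [ 657.6 -270.4] size [15.3 14.6]
now [ 0.6215 -0.2999  0.1885] yh -68.82 shift [-0.13  0.08 16.5 ] twist 0.001 or -6.282
```

```bash
python3 -m inch '[[1,[-0.1,0.1,5],0],[1,[-0.1,0.1,10],0],[1,[-0.1,0.1,14],0],[1,[-0.1,0.1,16],0],[1,[-0.1,0.1,16.5],0],[1,[-0.1,0.1,16.5],0],[0,[-0.1,0.1,16.5],0],[0,[-0.1,0.1,16.5],0],[0,[-0.1,0.1,16.5],0],[0,[-0.1,0.1,16.5],0],[0,[-0.1,0.1,16.5],0],[0,[-0.1,0.1,16.5],0],[0,[-0.1,0.1,16.5],0],[0,[-0.1,0.1,13],0],[0,[-0.1,0.1,9],0],[0,[-0.1,0.1,4],0],[0,[-0.1,0.1,0],0],[0,[-0.1,0.1,0],0]]' 60; python3 -c "
from h import *
im=cams.read_camera('wrist'); cv2.imwrite('pics/wF.png',im)
go((.5387,.0965,.119),-9.05)"
```

```text
time: 12.0
eef_pos: [0.6246, -0.3052, 0.1995]
tcp_rot: [0.983, 0.183, 0.006, 0.006]
contact_force: [0.3, 0.0, 1.8]
opening: 0.501
now [ 0.6231 -0.3042  0.1953] yh -68.93 shift [  6.48 -40.5    7.29] twist -1.045 or 5.238
```

View pics/wF.png

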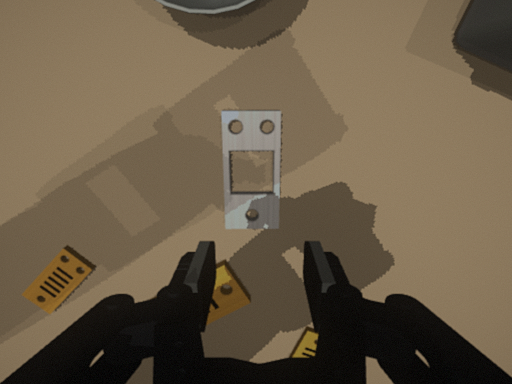

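```bash
python3 -c "
from h import *
s=status.get_state(); print(s['opening'],s['time'])"
```

```text
0.49941019044928425 12.05
```

The frame was left on the bench at px (252,170); the jaws closed over it. I'll measure it again and grasp lower.

```bash
python3 pf.py wG frame;  python3 -c "
from h import *
T=tool();K,M=cam('wrist',T)
P=[ray(p,K,M,.010) for p in((235.5,127),(267.5,127),(252,214.5))]; m=(P[0]+P[1])/2; c=(m+P[2])/2; d=m-P[2]; a=np.degrees(np.arctan2(d[1],d[0])); print(c,a,np.linalg.norm(d))
go((c[0],c[1],.0195),a-90)"
```

```text
plate px [251. 165.] ctr mm [ 620.9 -300.9] size [119.4  56.7] ax 21.0
   hole [ 668.3 -298.4] size [14.5 14.4]
   hole [ 657.  -270.9] size [14.3 13.9]
[ 0.61812838 -0.29757035  0.01      ] 20.956371524869347 0.08704251012529413
now [ 0.6217 -0.3033  0.1916] yh -68.93 shift [-0.18 -0.74 17.2 ] twist 0.002 or -6.281
```

```bash
python3 -m inch '[[1,[0,0,0],0],[1,[0,0,0],0],[1,[0,0,0],0],[1,[0,0,0],0]]';  python3 -c "
from h import *
go((.6208,-.3009,.0195),-69)"
```

```text
time: 12.5
eef_pos: [0.6204, -0.3024, 0.1869]
tcp_rot: [0.983, 0.183, -0.001, -0.001]
contact_force: [0.2, 0.3, -1.7]
opening: 0.998
now [ 0.6204 -0.3024  0.1869] yh -68.93 shift [ 0.12 -0.1  16.74] twist 0.001 or -6.282
```

```bash
python3 -m inch '[[1,[0.1,0,5],0],[1,[0.1,0,10],0],[1,[0.1,0,14],0],[1,[0.1,0,16],0],[1,[0.1,0,16.7],0],[1,[0.1,0,16.8],0],[1,[0.1,0,16.8],0],[1,[0.1,0,16.8],0]]'; python3 -m inch '[[0,[0,0,0],0],[0,[0,0,0],0],[0,[0,0,0],0],[0,[0,0,0],0],[0,[0,0,0],0],[0,[0,0,0],0],[0,[0,0,0],0]]' 60
```

```text
time: 13.3
eef_pos: [0.6234, -0.3035, 0.0234]
tcp_rot: [0.983, 0.183, 0.002, 0.002]
contact_force: [0.2, -0.0, -0.3]
opening: 1.002
time: 14.0
eef_pos: [0.6227, -0.3029, 0.0223]
tcp_rot: [0.983, 0.183, 0.001, 0.001]
contact_force: [-0.6, 0.7, 6.7]
opening: 0.621
```

```bash
python3 -m inch '[[0,[0,0,-2],0],[0,[0,0,-5],0],[0,[0,0,-9],0],[0,[0,0,-13],0],[0,[0,0,-14],0],[0,[0,0,-14],0]]'; python3 -c "
from h import *
go((.5387,.0965,.16),-9.05)"
```

```text
time: 14.6
eef_pos: [0.6228, -0.303, 0.1637]
tcp_rot: [0.983, 0.183, 0.002, 0.002]
contact_force: [0.3, 0.2, -1.9]
opening: 0.62
now [ 0.6228 -0.303   0.1637] yh -68.92 shift [  6.52 -40.3    0.21] twist -1.045 or 5.238
```

```bash
python3 -m inch '[[0,[1,-5,0],-0.15],[0,[2,-10,0],-0.3],[0,[3,-15,0],-0.45],[0,[3.5,-20,0],-0.6],[0,[4,-25,0],-0.75],[0,[5,-30,0],-0.9],[0,[6,-35,0],-1.04],[0,[6.5,-39,0],-1.045],[0,[6.5,-40.3,0],-1.045],[0,[6.5,-40.3,0],-1.045],[0,[6.5,-40.3,0],-1.045],[0,[6.5,-40.3,3],-1.045],[0,[6.5,-40.3,4.5],-1.045],[0,[6.5,-40.3,4.5],-1.045],[0,[6.5,-40.3,4.5],-1.045],[0,[6.5,-40.3,4.5],-1.045]]'; cat > chk.py <<'E'
from h import *
import sys
# held plate vs studs, in tool axes (mm). argv: tag, plate top ahead of TCP (m)
T=tool(); im=cams.read_camera('wrist'); np.save('T.npy',T); cv2.imwrite(f'pics/{sys.argv[1]}.png',im); K,M=cam('wrist',T); Ti=np.linalg.inv(T)
f=lambda px,z: (Ti@np.append(ray(px,K,M,z),1))[:2]*1000
hsv=cv2.cvtColor(im,cv2.COLOR_BGR2HSV)
m=((hsv[...,0]>8)&(hsv[...,0]<32)&(hsv[...,1]>110)).astype(np.uint8); m[:,:205]=0; m[:,315:]=0; m[:140]=0
n,l,s,c=cv2.connectedComponentsWithStats(m)
for i in range(1,n):
    if s[i,4]>8: print('brass',s[i],np.round(c[i],1),'at tip plane',np.round(f(c[i],.073),1))
print(T[:3,3],np.degrees(np.arctan2(T[1,1],T[0,1])))
g=cv2.cvtColor(im,cv2.COLOR_BGR2GRAY)
for cx,cy in((225,169),(294,169),(260,338)):
    w=g[cy-22:cy+22,cx-24:cx+24]; t,b=cv2.threshold(w,0,255,cv2.THRESH_BINARY_INV+cv2.THRESH_OTSU); 
    cs,_=cv2.findContours(b,cv2.RETR_EXTERNAL,cv2.CHAIN_APPROX_NONE); k=max(cs,key=cv2.contourArea); (x,y),r=cv2.minEnclosingCircle(k)
    print('hole px',round(x+cx-24,1),round(y+cy-22,1),round(r,1),f((x+cx-24,y+cy-22),T[2,3]-float(sys.argv[2])))
E
python3 chk.py wH .013
```

```text
time: 16.2
eef_pos: [0.5384, 0.0965, 0.1164]
tcp_rot: [0.761, 0.649, 0.001, 0.001]
contact_force: [0.8, -0.6, -0.8]
opening: 0.618
brass [227 157   7   4  12] [230.  158.7] at tip plane [ 43.  -15.6]
brass [286 157   9   4  23] [290.  158.6] at tip plane [43.  15.6]
brass [254 259  12  23 243] [259.4 270.1] at tip plane [-23.3  -0.4]
brass [254 282  11   4  18] [258.9 283.1] at tip plane [-32.1  -0.6]
brass [254 285  11   4  21] [258.8 286.6] at tip plane [-34.6  -0.7]
[0.53843143 0.09654696 0.11635247] -9.10248936417469
hole px 224.1 169.9 16.4 [ 44.7980199  -15.53002436]
hole px 294.1 169.9 16.4 [44.76899496 14.61637384]
hole px 259.4 338.0 12.8 [-44.59539141  -0.36771729]
```

View pics/wH.png

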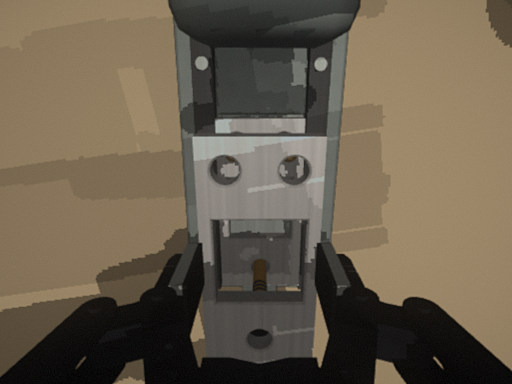

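Frame B is held square over the studs, its pair holes at (224,170) and (294,170). The lone stud shows through the window at (259,270).

```bash
python3 -m inch '[[0,[0,0.03,1],0],[0,[0,0.03,2],0],[0,[0,0.03,3],0],[0,[0,0.03,3.5],0],[0,[0,0.03,4.2],0],[0,[0,0.03,4.8],0],[0,[0,0.03,5.3],0],[0,[0,0.03,5.7],0],[0,[0,0.03,5.8],0],[0,[0,0.03,5.8],0]]'
```

```text
time: 17.25
eef_pos: [0.5377, 0.0971, 0.0572]
tcp_rot: [0.761, 0.649, -0.0, -0.0]
contact_force: [-0.7, 0.7, -1.8]
opening: 0.626
```

Seated, with low force. I'll release, lift, and go over the die at (0.452,-0.291) with a tool heading of about 50.5°.

```bash
python3 -m inch '[[1,[0,0,0],0],[1,[0,0,0],0],[1,[0,0,0],0],[1,[0,0,0],0],[1,[0,0,-2],0],[1,[0,0,-6],0],[1,[0,0,-10],0],[1,[0,0,-13],0],[1,[0,0,-13],0],[1,[0,0,-13],0]]'; python3 - <<'E'
from h import *
im=cams.read_camera('wrist'); cv2.imwrite('pics/wI.png',im[:,100:400])
go((.452,-.2915,.19),50.5)
E
```

```text
time: 18.25
eef_pos: [0.5381, 0.097, 0.1882]
tcp_rot: [0.761, 0.649, 0.001, 0.001]
contact_force: [-0.3, -0.6, -0.1]
opening: 1.0
now [0.5372 0.097  0.1866] yh -9.05 shift [-39.71  -2.3   -0.33] twist -1.039 or 5.244
```

View pics/wI.png

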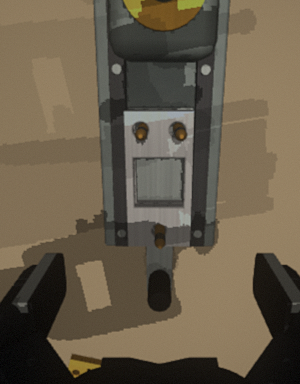

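Both frames are seated: studs at (140,131), (179,131) and (159,235) in the crop. Next is the die.

```bash
python3 -m inch '[[1,[-5,-0.3,0],-0.15],[1,[-10,-0.6,0],-0.3],[1,[-15,-0.9,0],-0.45],[1,[-20,-1.2,0],-0.6],[1,[-25,-1.5,0],-0.75],[1,[-30,-1.8,0],-0.9],[1,[-35,-2,0],-1.04],[1,[-39.7,-2.3,0],-1.04],[1,[-39.7,-2.3,0],-1.04],[1,[-39.7,-2.3,0],-1.04],[1,[-39.7,-2.3,0],-1.04],[1,[-39.7,-2.3,0],-1.04]]'; python3 pf.py wJ die; python3 -c "
from h import *
go((.452,-.2915,.02),50.5)"
```

```text
time: 19.5
eef_pos: [0.4522, -0.29, 0.1858]
tcp_rot: [0.337, 0.941, 0.001, -0.001]
contact_force: [-0.2, 0.4, -1.2]
opening: 0.994
plate px [372.  43.] ctr mm [ 427.2 -145.4] size [37.6 79.4] ax 156.2
   hole [ 451.1 -166.6] size [10.4 11.9]
   hole [ 458.4 -148.2] size [9.5 9.5]
   hole [ 441.7 -151.6] size [20.7  4.3]
   hole [ 434.4 -148.4] size [19.9  4.4]
   hole [ 427.5 -145.4] size [20.3  4.8]
   hole [ 419.9 -142.3] size [20.2  4.2]
   hole [ 412.8 -138.7] size [20.1  4.1]
now [ 0.4525 -0.2899  0.1862] yh 50.61 shift [-0.11 -0.16 16.62] twist 0.002 or -6.281
```

View pics/wJ.png

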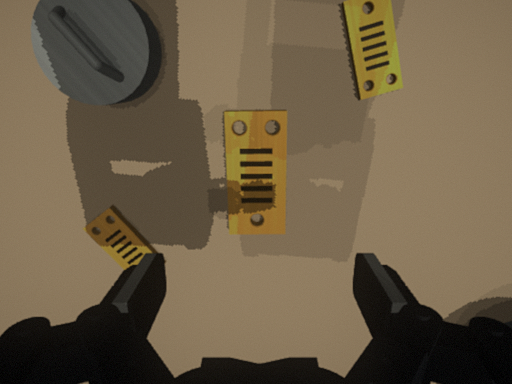

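The largest die (by its size in the top view) is centred at (256,173). Its pair holes are at (239,128) and (272,128) and its lone hole at (257,219), so the pair is forward in the tool frame, as needed. The smaller dies are at (373,48) and (125,240).

```bash
python3 - <<'E'
from h import *
im=cv2.imread('pics/wJ.png'); T=tool(); K,M=cam('wrist',T); hsv=cv2.cvtColor(im,cv2.COLOR_BGR2HSV)
m=((hsv[...,0]>8)&(hsv[...,0]<38)&(hsv[...,1]>150)).astype(np.uint8); m=cv2.morphologyEx(m,cv2.MORPH_CLOSE,np.ones((9,9))); m[:,:190]=0; m[:,320:]=0
c=max(cv2.findContours(m,cv2.RETR_EXTERNAL,cv2.CHAIN_APPROX_NONE)[0],key=cv2.contourArea)
p=np.array([ray(q[0],K,M,.012)[:2] for q in c],np.float32)*1000; r=cv2.minAreaRect(p); print(r)
P=[ray(q,K,M,.012) for q in((239,128),(272.5,127.8),(256.7,219.5))]; mm=(P[0]+P[1])/2; d=mm-P[2]; a=np.degrees(np.arctan2(d[1],d[0])); ct=(mm+P[2])/2; print(ct,a,np.linalg.norm(d))
go((ct[0],ct[1],.0195),a-90)
E
```

```text
((451.315185546875, -293.1829528808594), (55.79632568359375, 119.96810150146484), 51.130916595458984)
[ 0.45181732 -0.29314398  0.012     ] 140.99902595885914 0.08943826633019006
now [ 0.4525 -0.2899  0.1862] yh 50.61 shift [-0.2  -0.3  16.67] twist -0.007 or 6.276
```

```bash
python3 -m inch '[[1,[-0.2,-0.3,5],-0.007],[1,[-0.2,-0.3,10],-0.007],[1,[-0.2,-0.3,14],-0.007],[1,[-0.2,-0.3,16],-0.007],[1,[-0.2,-0.3,16.7],-0.007],[1,[-0.2,-0.3,16.7],-0.007],[1,[-0.2,-0.3,16.7],-0.007]]'; python3 -m inch '[[0,[0,0,0],0],[0,[0,0,0],0],[0,[0,0,0],0],[0,[0,0,0],0],[0,[0,0,0],0],[0,[0,0,0],0],[0,[0,0,0],0],[0,[0,0,0],0],[0,[0,0,-2],0],[0,[0,0,-5],0],[0,[0,0,-9],0],[0,[0,0,-13],0],[0,[0,0,-14],0],[0,[0,0,-14],0],[0,[0,0,-14],0]]' 90;  python3 -c "
from h import *
go((.5383,.0967,.16),-9.05)"
```

```text
time: 20.25
eef_pos: [0.4534, -0.2953, 0.0218]
tcp_rot: [0.334, 0.943, -0.001, 0.001]
contact_force: [0.2, -0.8, -0.4]
opening: 1.0
time: 21.75
eef_pos: [0.451, -0.2939, 0.1579]
tcp_rot: [0.334, 0.942, 0.001, -0.002]
contact_force: [-0.1, 0.2, -4.2]
opening: 0.615
now [ 0.451  -0.2939  0.1579] yh 50.93 shift [17.84 35.83 -0.13] twist 1.047 or -5.236
```

```bash
python3 -m inch '[[0,[2,5,0],0.15],[0,[5,10,0],0.3],[0,[7.5,15,0],0.45],[0,[10,20,0],0.6],[0,[12.5,25,0],0.75],[0,[15,30,0],0.9],[0,[17,34,0],1.04],[0,[17.8,35.8,0],1.047],[0,[17.8,35.8,0],1.047],[0,[17.8,35.8,0],1.047],[0,[17.8,35.8,0],1.047],[0,[17.8,35.8,3],1.047],[0,[17.8,35.8,4],1.047],[0,[17.8,35.8,4],1.047],[0,[17.8,35.8,4],1.047],[0,[17.8,35.8,4],1.047]]'; python3 chk.py wK .010
```

```text
time: 23.35
eef_pos: [0.5404, 0.0946, 0.1214]
tcp_rot: [0.761, 0.649, 0.001, 0.001]
contact_force: [0.7, 0.1, -3.6]
opening: 0.61
brass [  205   140   110   244 23927] [259.6 255.8] at tip plane [-16.8  -0.2]
brass [305 363   6  11  26] [307.2 368.4] at tip plane [-102.3   31.9]
brass [205 365  10   8  19] [209.6 368.6] at tip plane [-102.3  -33.9]
brass [218 372   5   6  10] [220.  375.2] at tip plane [-108.   -27.1]
brass [250 375   6   7  13] [252.7 378. ] at tip plane [-110.5   -4.9]
brass [297 374   7  10  20] [299.8 378.6] at tip plane [-111.1   27.2]
brass [303 374   6   3   9] [305.  375.3] at tip plane [-108.3   30.6]
brass [229 377   9   4  11] [233.1 378.7] at tip plane [-111.2  -18.3]
brass [269 377   6   5  10] [271.6 378.4] at tip plane [-110.9    7.9]
brass [242 379   6   5  11] [244.  381.2] at tip plane [-113.4  -10.9]
brass [288 378   7   6  12] [290.9 380.5] at tip plane [-112.8   21.2]
[0.54044846 0.09463502 0.12142466] -9.103544161154261
hole px 223.5 164.0 16.8 [ 48.11570904 -15.37566137]
hole px 294.0 163.5 16.4 [48.30244898 14.14980747]
hole px 259.5 335.5 12.7 [-40.30560089  -0.31721246]
```

View pics/wK.png

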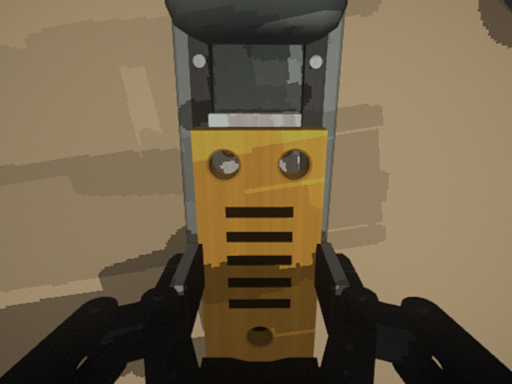

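```bash
python3 -m inch '[[0,[0,0,0],0],[0,[0,0,0],0],[0,[0,0,0],0],[0,[0,0,0],0]]'; python3 chk.py wL .0123 | tail -4; python3 -c "
from h import *
go((.5376,.0946,.064),-9.05)"
```

```text
time: 23.8
eef_pos: [0.5397, 0.0952, 0.1205]
tcp_rot: [0.761, 0.649, 0.0, 0.0]
contact_force: [0.6, -1.1, -3.7]
opening: 0.608
[0.53966929 0.09520621 0.12048198] -9.047980266405155
hole px 223.5 164.5 16.9 [ 47.34576883 -15.64304294]
hole px 294.2 164.0 16.5 [47.54784127 14.50969549]
hole px 259.1 336.5 13.1 [-43.01387114  -0.51317673]
now [0.5396 0.0952 0.1204] yh -9.05 shift [-0.09 -0.19  5.64] twist 0.0 or -6.283
```

```bash
python3 -m inch '[[0,[-0.06,-0.15,0],0],[0,[-0.06,-0.15,1],0],[0,[-0.06,-0.15,2],0],[0,[-0.06,-0.15,3],0],[0,[-0.06,-0.15,3.5],0],[0,[-0.06,-0.15,3.5],0]]'; python3 -m inch '[[0,[0,0,0.6],0],[0,[0,0,1.2],0],[0,[0,0,1.6],0],[0,[0,0,1.9],0],[0,[0,0,2],0],[0,[0,0,2],0]]'
```

```text
time: 24.45
eef_pos: [0.5373, 0.0948, 0.0838]
tcp_rot: [0.761, 0.649, -0.001, -0.001]
contact_force: [-0.0, -0.3, -3.5]
opening: 0.612
time: 25.05
eef_pos: [0.5379, 0.0948, 0.0669]
tcp_rot: [0.761, 0.649, -0.001, -0.001]
contact_force: [-5.8, -0.4, 6.4]
opening: 0.613
```

```bash
python3 -m inch '[[1,[0,0,0],0],[1,[0,0,0],0],[1,[0,0,0],0],[1,[0,0,0],0],[1,[0,0,-2],0],[1,[0,0,-6],0],[1,[0,0,-10],0],[1,[0,0,-12],0],[1,[0,0,-12],0],[1,[0,0,-12],0],[1,[0,0,-12],0]]'; python3 - <<'E'
from h import *
T=tool(); im=cams.read_camera('wrist'); s=cams.read_camera('side')[150:260,160:290]; t=np.zeros((660,800,3),np.uint8)
a=im[:,100:400]; t[:384,:300]=a; b=cv2.resize(s,(494,418),interpolation=cv2.INTER_CUBIC); t[:418,304:798]=b; cv2.imwrite('pics/wM.png',t[:420]); np.save('T.npy',T); cv2.imwrite('pics/wMr.png',im); print(T[:3,3])
E
```

```text
time: 26.15
eef_pos: [0.5369, 0.0948, 0.1831]
tcp_rot: [0.761, 0.649, -0.001, -0.001]
contact_force: [0.4, 0.8, 0.4]
opening: 1.002
[0.53685337 0.09478073 0.18312775]
```

View pics/wM.png

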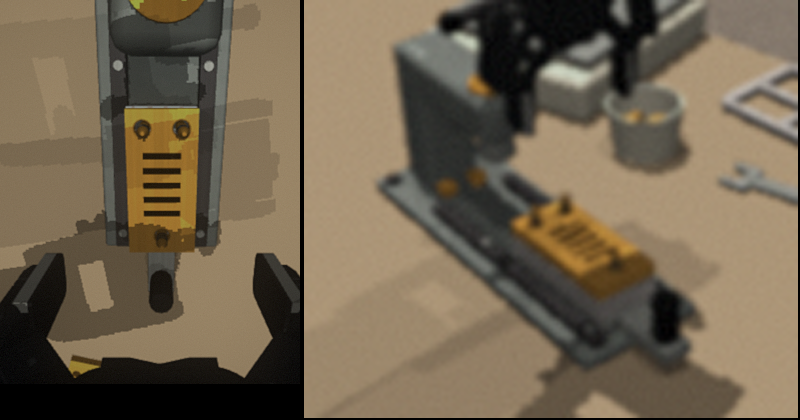

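The die lies flat on the pack, and all three studs come through it at (142,129), (181,129) and (161,237). The knob is at (161,290).

```bash
python3 -c "
from h import *
T=np.load('T.npy');K,M=cam('wrist',T); print(ray((261,281),K,M,.064))
go((.5215,-.0076,.055),-9.05)"
```

```text
[0.52469348 0.01467214 0.064     ]
now [0.5369 0.0948 0.1831] yh -9.06 shift [-10.35   0.14  12.81] twist -0.0 or 6.283
```

```bash
python3 -c "
from h import *
T=np.load('T.npy');K,M=cam('wrist',T); print(ray((261,302),K,M,.064))"; python3 -m inch '[[1,[-5,0.1,0],0],[1,[-10.3,0.1,0],0],[1,[-10.3,0.1,4],0],[1,[-10.3,0.1,8],0],[1,[-10.3,0.1,10.5],0],[1,[-10.3,0.1,12],0],[1,[-10.3,0.1,12.8],0],[1,[-10.3,0.1,12.8],0],[1,[-10.3,0.1,12.8],0]]'
```

```text
[ 0.521354   -0.00644725  0.064     ]
time: 27.15
eef_pos: [0.5239, -0.0071, 0.0584]
tcp_rot: [0.761, 0.649, 0.001, 0.001]
contact_force: [-0.0, 0.1, -0.8]
opening: 1.001
```

```bash
python3 -m inch '[[-0.8,[0,-0.1,0],0],[-0.8,[0,-0.1,0],0],[-0.8,[0,-0.1,0],0],[-0.8,[0,-0.1,0],0],[-0.8,[0,-0.1,0],0],[-0.8,[0,-0.1,0],0],[-0.8,[0,-0.1,0],0],[-0.8,[0,-0.1,0],0]]' 50; python3 -m inch '[[-0.8,[1,0,0],0],[-0.8,[2,0,0],0],[-0.8,[3,0,0],0],[-0.8,[4,0,0],0],[-0.8,[5,0,0],0],[-0.8,[6,0,0],0],[-0.8,[6,0,0],0]]'
```

```text
time: 27.95
eef_pos: [0.5219, -0.0069, 0.0579]
tcp_rot: [0.761, 0.649, -0.0, -0.0]
contact_force: [-2.9, 0.7, 4.8]
opening: 0.237
time: 28.65
eef_pos: [0.5321, 0.0512, 0.0579]
tcp_rot: [0.76, 0.65, -0.001, 0.002]
contact_force: [-0.8, -4.5, 2.5]
opening: 0.238
```

```bash
python3 -m inch '[[-0.8,[1,0,0],0],[-0.8,[2,0,0],0],[-0.8,[3,0,0],0],[-0.8,[4,0,0],0],[-0.8,[4.5,0,0],0],[-0.8,[5,0,0],0],[-0.8,[5,0,0],0]]';python3 -m inch '[[-0.8,[0.3,0,0],0],[-0.8,[0.6,0,0],0],[-0.8,[0.8,0,0],0],[-0.8,[0.8,0,0],0]]'
```

```text
time: 29.35
eef_pos: [0.5399, 0.0995, 0.0579]
tcp_rot: [0.76, 0.65, -0.001, 0.002]
contact_force: [-0.7, -9.2, 3.9]
opening: 0.241
time: 29.75
eef_pos: [0.541, 0.1067, 0.0579]
tcp_rot: [0.76, 0.65, -0.002, 0.002]
contact_force: [-2.1, -11.0, 4.7]
opening: 0.24
```

```bash
python3 -m inch '[[-0.8,[0.3,0,0],0],[-0.8,[0.6,0,0],0],[-0.8,[0.6,0,0],0],[-0.8,[0.6,0,0],0]]'; python3 -m inch '[[-0.8,[0.3,0,0],0],[-0.8,[0.6,0,0],0],[-0.8,[0.6,0,0],0]]'
```

```text
time: 30.15
eef_pos: [0.542, 0.1127, 0.0579]
tcp_rot: [0.76, 0.65, -0.002, 0.002]
contact_force: [-1.9, -10.5, 4.8]
opening: 0.241
time: 30.45
eef_pos: [0.5423, 0.1144, 0.0579]
tcp_rot: [0.759, 0.651, -0.006, 0.005]
contact_force: [-5.7, -24.9, 9.1]
opening: 0.237
```

```bash
python3 -m inch '[[-0.8,[0.2,0,0],0],[-0.8,[0.2,0,0],0],[-0.8,[0.2,0,0],0]]'; python3 -m inch '[[-0.5,[-0.3,0,0],0],[-0.3,[-0.4,0,0],0],[0,[-0.4,0,0],0],[0,[-0.4,0,0],0],[0,[-0.4,0,-2],0],[0.5,[-0.4,0,-6],0],[0.5,[-2,0,-10],0],[0.5,[-4,0,-15],0],[0.5,[-6,0,-18],0],[0.5,[-6,0,-18],0],[0.5,[-6,0,-18],0]]'; python3 - <<'E'
from h import *
T=tool(); im=cams.read_camera('wrist'); np.save('T.npy',T); cv2.imwrite('pics/wN.png',im); print(T[:3,3])
t=cams.read_camera('top'); cv2.imwrite('pics/top1.png',t); s=cams.read_camera('side'); cv2.imwrite('pics/side1.png',s)
E
```

```text
time: 30.75
eef_pos: [0.5423, 0.1145, 0.0578]
tcp_rot: [0.759, 0.651, -0.008, 0.005]
contact_force: [-6.5, -32.2, 10.2]
opening: 0.235
time: 31.85
eef_pos: [0.5335, 0.0645, 0.238]
tcp_rot: [0.761, 0.649, 0.001, 0.001]
contact_force: [0.8, -0.3, -0.3]
opening: 0.748
[0.53345727 0.06454874 0.23799538]
```

View pics/wN.png

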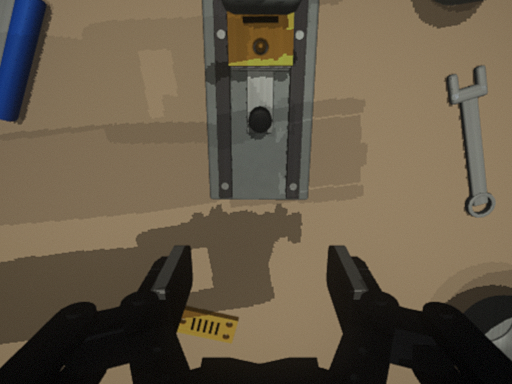

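```bash
python3 - <<'E'
from h import *
im=cv2.imread('pics/top0.png'); K,M=cam('top'); g=im.max(2)
m=(g<50).astype(np.uint8); m[:,:172]=0; m[:,192:]=0; m[:165]=0; m[205:]=0
n,l,s,c=cv2.connectedComponentsWithStats(m)
for i in range(1,n):
    if s[i,4]>6:
        ys,xs=np.where(l==i); p=np.array([ray((x,y),K,M,.221)[:2] for x,y in zip(xs,ys)])*1000
        r=cv2.minAreaRect(p.astype(np.float32)); d=np.linalg.svd(p-p.mean(0))[2][0]
        print(s[i],c[i],p.mean(0),r,np.degrees(np.arctan2(d[1],d[0])))
go((.5585,.2185,.32),90)
E
```

```text
[178 170  14  29 115] [182.97391304 187.08695652] [546.61470244 213.46994181] ((556.4032592773438, 208.68212890625), (89.35144805908203, 41.009788513183594), 0.3648305833339691) -173.5327074430108
now [0.5321 0.065  0.2349] yh -8.99 shift [15.57  0.18 -8.51] twist -1.728 or 4.555
```

```bash
python3 -m inch '[[0.5,[0,0,-5],0],[0.5,[0,0,-8.5],-0.15],[0.5,[5,0,-8.5],-0.3],[0.5,[10,0,-8.5],-0.45],[0.5,[15.6,0.2,-8.5],-0.6],[0.5,[15.6,0.2,-8.5],-0.75],[0.5,[15.6,0.2,-8.5],-0.9],[0.5,[15.6,0.2,-8.5],-1.05],[0.5,[15.6,0.2,-8.5],-1.2],[0.5,[15.6,0.2,-8.5],-1.35],[0.5,[15.6,0.2,-8.5],-1.5],[0.5,[15.6,0.2,-8.5],-1.65],[0.5,[15.6,0.2,-8.5],-1.728],[0.5,[15.6,0.2,-8.5],-1.728],[0.5,[15.6,0.2,-8.5],-1.728],[0.5,[15.6,0.2,-8.5],-1.728]]'; python3 - <<'E'
from h import *
T=tool(); im=cams.read_camera('wrist'); np.save('T.npy',T); cv2.imwrite('pics/wO.png',im); print(T[:3,3])
E
```

```text
time: 33.6
eef_pos: [0.5595, 0.2182, 0.3214]
tcp_rot: [0.001, 1.0, -0.0, -0.001]
contact_force: [0.3, -0.3, -0.1]
opening: 0.754
[0.55948893 0.21816163 0.32135059]
```

View pics/wO.png

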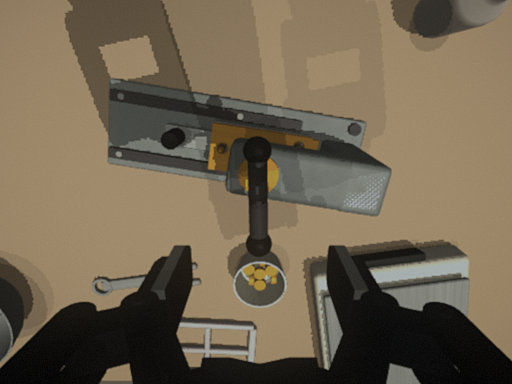

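The T-bar is right below the tool, with its ball ends at (257,150) and (259,243).

```bash
python3 - <<'E'
from h import *
T=np.load('T.npy'); K,M=cam('wrist',T)
a,b=ray((257.5,150),K,M,.221),ray((259,243),K,M,.221); print(a,b,np.linalg.norm(a-b)); d=a-b; h=np.degrees(np.arctan2(d[1],d[0])); c=(a+b)/2; print(c,h)
go((c[0],c[1],.222),h-90)
E
```

```text
[0.52227633 0.21704753 0.221     ] [0.59380349 0.21792315 0.221     ] 0.07153251811663984
[0.55803991 0.21748534 0.221     ] -179.29863267521756
now [0.5596 0.2181 0.3217] yh 89.92 shift [ 0.14 -0.06  9.97] twist -0.014 or 6.27
```

```bash
python3 -m inch '[[0.5,[0.1,-0.1,4],-0.014],[0.5,[0.1,-0.1,7],-0.014],[0.5,[0.1,-0.1,9],-0.014],[0.5,[0.1,-0.1,10],-0.014],[0.5,[0.1,-0.1,10],-0.014],[-1,[0.1,-0.1,10],-0.014],[-1,[0.1,-0.1,10],-0.014],[-1,[0.1,-0.1,10],-0.014],[-1,[0.1,-0.1,10],-0.014],[-1,[0.1,-0.1,10],-0.014],[-1,[0.1,-0.1,10],-0.014],[-1,[0.1,-0.1,10],-0.014],[-1,[0.1,-0.1,10],-0.014]]' 60; python3 -c "
from h import *
s=status.get_state(); print(s['qpos'],s['wrist_torque'],s['opening'])"
```

```text
time: 34.95
eef_pos: [0.5594, 0.2171, 0.224]
tcp_rot: [-0.007, 1.0, 0.0, 0.001]
contact_force: [-0.6, -0.3, 4.5]
opening: 0.147
[ 2.01235741e-01  1.44535021e-01  1.79271908e+00  1.75920512e-05
  1.20184830e+00 -1.38278115e+00] [-0.02523289  0.09356769  0.03520531] 0.14740666509684874
```

```bash
python3 -m inch '[[-1,[0,0,0.08],0.14],[-1,[0,0,0.16],0.28],[-1,[0,0,0.24],0.42],[-1,[0,0,0.32],0.56],[-1,[0,0,0.4],0.7],[-1,[0,0,0.48],0.84],[-1,[0,0,0.56],0.98],[-1,[0,0,0.64],1.12],[-1,[0,0,0.72],1.26],[-1,[0,0,0.8],1.4]]'; python3 -c "
from h import *
s=status.get_state(); print(s['qpos'][5],s['wrist_torque'],s['opening'])"
```

```text
time: 35.95
eef_pos: [0.5582, 0.2218, 0.2162]
tcp_rot: [0.641, 0.768, 0.005, -0.003]
contact_force: [-1.6, 9.5, 6.0]
opening: 0.143
0.021144759411454495 [1.3363276  0.31434875 0.77395829] 0.14271191383950918
```

```bash
python3 -m inch '[[0,[0,0,0],0],[0.5,[0,0,0],0],[0.5,[0,0,0],0],[0.5,[0,0,-5],0],[0.5,[0,0,-10],0],[0.5,[0,0,-10],0],[0.5,[0,0,-10],0],[0.5,[0,0,-10],0]]'; python3 - <<'E'
from h import *
T=tool(); im=cams.read_camera('wrist'); np.save('T.npy',T); cv2.imwrite('pics/wP.png',im); print(T[:3,3],np.degrees(np.arctan2(T[1,1],T[0,1])))
E
```

```text
time: 36.75
eef_pos: [0.5582, 0.2164, 0.3126]
tcp_rot: [0.639, 0.769, -0.001, -0.001]
contact_force: [0.1, -0.4, -0.6]
opening: 0.752
[0.55817765 0.21639915 0.31256614] 10.523548247149684
```

View pics/wP.png

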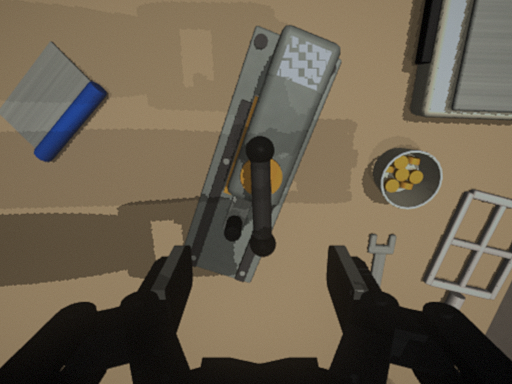

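The bar now lies with its ends at (260,149) and (263,243); it turned along with the jaws.

```bash
python3 - <<'E'
from h import *
for f,e1,e2,z in(('pics/wO.png',(257.5,150),(259,243),.221),('pics/wP.png',(260,149),(263,243),.213)):
    im=cv2.imread(f); g=im.max(2); m=(g<48).astype(np.uint8)
    o=[]
    for e in(e1,e2):
        w=g[int(e[1])-22:int(e[1])+22,int(e[0])-22:int(e[0])+22]
        c=cv2.HoughCircles(cv2.medianBlur(w,3),cv2.HOUGH_GRADIENT,1,50,param1=80,param2=8,minRadius=9,maxRadius=17); o.append(None if c is None else c[0][0]+[int(e[0])-22,int(e[1])-22,0])
    print(f,o)
T=np.load('T.npy'); K,M=cam('wrist',T)
a,b=ray((260,149),K,M,.213),ray((263,243),K,M,.213); d=a-b; h=np.degrees(np.arctan2(d[1],d[0])); c=(a+b)/2; print(c,h,np.linalg.norm(d))
go((c[0],c[1],.214),h-90)
E
```

```text
pics/wO.png [array([257.5       , 149.5       ,  14.10000038]), array([258.5, 242.5,  13. ])]
pics/wP.png [array([259.5       , 149.5       ,  14.10000038]), array([261.5, 243.5,  13. ])]
[0.55885965 0.21804827 0.213     ] 102.34883774554112 0.07200254590128723
now [0.558  0.2165 0.312 ] yh 10.53 shift [0.14 0.16 9.79] twist -0.032 or 6.251
```

```bash
python3 -m inch '[[0.3,[0.1,0.15,4],-0.032],[0.3,[0.1,0.15,7],-0.032],[0.3,[0.1,0.15,9],-0.032],[0.3,[0.1,0.15,9.8],-0.032],[0.3,[0.1,0.15,9.8],-0.032],[-1,[0.1,0.15,9.8],-0.032],[-1,[0.1,0.15,9.8],-0.032],[-1,[0.1,0.15,9.8],-0.032],[-1,[0.1,0.15,9.8],-0.032],[-1,[0.1,0.15,9.8],-0.032],[-1,[0.1,0.15,9.8],-0.032],[-1,[0.1,0.15,9.8],-0.032]]' 80; python3 -m inch '[[-1,[0,0,0.04],0.07],[-1,[0,0,0.12],0.21],[-1,[0,0,0.2],0.35],[-1,[0,0,0.28],0.49],[-1,[0,0,0.36],0.63],[-1,[0,0,0.44],0.77]]'; python3 -c "
from h import *
s=status.get_state(); print(s['qpos'][5],s['wrist_torque'],s['opening'])"
```

```text
time: 38.0
eef_pos: [0.5591, 0.218, 0.2182]
tcp_rot: [0.627, 0.779, -0.001, -0.001]
contact_force: [-4.5, -1.5, 4.6]
opening: 0.134
time: 38.6
eef_pos: [0.5609, 0.2199, 0.2138]
tcp_rot: [0.874, 0.485, 0.003, -0.0]
contact_force: [-0.6, -0.2, -0.2]
opening: 0.134
0.7607359915064981 [-0.14989781  0.01218893  0.2270792 ] 0.13435624856853426
```

```bash
python3 -m inch '[[-1,[0,0,0.08],0.14],[-1,[0,0,0.16],0.28],[-1,[0,0,0.24],0.42],[-1,[0,0,0.32],0.56],[-1,[0,0,0.4],0.7],[-1,[0,0,0.48],0.84],[-1,[0,0,0.57],1.0],[-1,[0,0,0.57],1.0]]'; python3 -c "
from h import *
s=status.get_state(); print(s['qpos'][5],s['wrist_torque'],s['opening'])"
```

```text
time: 39.4
eef_pos: [0.562, 0.2173, 0.2081]
tcp_rot: [1.0, 0.009, 0.003, 0.001]
contact_force: [1.8, -3.8, 1.1]
opening: 0.135
1.7561283313944227 [-0.36355596  0.02185713  0.49149058] 0.1354627383446318
```

```bash
python3 -m inch '[[0,[0,0,0],0],[0.3,[0,0,0],0],[0.3,[0,0,0],0],[0.3,[0,0,-3],0],[0.3,[0,0,-6],0],[0.3,[0,0,-6],-0.3],[0.3,[0,0,-6],-0.6],[0.3,[0,0,-6],-0.9],[0.3,[0,0,-6],-1.2],[0.3,[0,0,-6],-1.5],[0.3,[0,0,-6],-1.5],[0.3,[0,0,-6],-1.5],[0.3,[0,0,-6],-1.5],[0.3,[0,0,-6],-1.5],[0.3,[0,0,-6],-1.5],[0.3,[0,0,-6],-1.5]]'; python3 -m inch '[[0.3,[0,0,0],-0.3],[0.3,[0,0,0],-0.6],[0.3,[0,0,0],-0.9],[0.3,[0,0,0],-1.2],[0.3,[0,0,0],-1.64],[0.3,[0,0,0],-1.64],[0.3,[0,0,0],-1.64],[0.3,[0,0,0],-1.64],[0.3,[0,0,0],-1.64],[0.3,[0,0,0],-1.64],[0.3,[0,0,0],-1.64],[0.3,[0,0,0],-1.64],[0.3,[0,0,-4],-1.64],[0.3,[0,0,-4],-1.64],[0.3,[0,0,-4],-1.64]]';  python3 - <<'E'
from h import *
T=tool(); im=cams.read_camera('wrist'); np.save('T.npy',T); cv2.imwrite('pics/wQ.png',im); print(T[:3,3],status.get_state()['qpos'][5])
g=im.max(2); m=(g<48).astype(np.uint8); K,M=cam('wrist',T)
o=[]
for e in((258,150),(260,243)):
    x0,y0=e[0]-30,e[1]-30; c=cv2.HoughCircles(cv2.medianBlur(g[y0:y0+60,x0:x0+60],3),cv2.HOUGH_GRADIENT,1,60,param1=80,param2=8,minRadius=10,maxRadius=16); c=c[0][0]+[x0,y0,0]; print(c); o.append(ray(c[:2],K,M,.203))
a,b=o; d=a-b; h=np.degrees(np.arctan2(d[1],d[0])); c=(a+b)/2; print(c,h,np.linalg.norm(d)); go((c[0],c[1],.205),h-90)
E
```

```text
time: 41.0
eef_pos: [0.5597, 0.2184, 0.2661]
tcp_rot: [0.726, 0.688, -0.0, -0.0]
contact_force: [0.4, -0.6, -0.3]
opening: 0.653
time: 42.5
eef_pos: [0.5606, 0.2185, 0.3079]
tcp_rot: [-0.006, 1.0, 0.0, 0.002]
contact_force: [0.0, -0.2, -0.5]
opening: 0.651
[0.56057001 0.21845351 0.30789554] -1.380265147790942
[255.5        148.5         15.39999962]
[258.5        239.5         11.80000019]
[0.55922629 0.21697581 0.203     ] -177.69617723916855 0.07118695592164999
now [0.5599 0.2183 0.3063] yh 90.71 shift [ 0.08 -0.13 10.13] twist -0.028 or 6.255
```

```bash
python3 -m inch '[[0.3,[0.05,-0.1,4],-0.028],[0.3,[0.05,-0.1,7],-0.028],[0.3,[0.05,-0.1,9],-0.028],[0.3,[0.05,-0.1,10.1],-0.028],[0.3,[0.05,-0.1,10.1],-0.028],[-1,[0.05,-0.1,10.1],-0.028],[-1,[0.05,-0.1,10.1],-0.028],[-1,[0.05,-0.1,10.1],-0.028],[-1,[0.05,-0.1,10.1],-0.028],[-1,[0.05,-0.1,10.1],-0.028],[-1,[0.05,-0.1,10.1],-0.028],[-1,[0.05,-0.1,10.1],-0.028]]' 90; python3 -m inch '[[-1,[0,0,0.04],0.07],[-1,[0,0,0.12],0.21],[-1,[0,0,0.2],0.35],[-1,[0,0,0.28],0.49],[-1,[0,0,0.36],0.63],[-1,[0,0,0.44],0.77],[-1,[0,0,0.51],0.9],[-1,[0,0,0.57],1.0],[-1,[0,0,0.57],1.0]]'; python3 -c "
from h import *
s=status.get_state(); print(s['qpos'][5],s['wrist_torque'],s['opening'])"; python3 -m inch '[[-1,[0,0,0.05],0.1],[-1,[0,0,0.11],0.2],[-1,[0,0,0.16],0.28],[-1,[0,0,0.16],0.28]]'; python3 -c "
from h import *
s=status.get_state(); print(s['qpos'][5],s['wrist_torque'],s['opening'])"
```

```text
time: 43.75
eef_pos: [0.5604, 0.2172, 0.2072]
tcp_rot: [-0.021, 1.0, 0.0, 0.001]
contact_force: [-1.3, -1.8, 5.8]
opening: 0.132
time: 44.65
eef_pos: [0.5601, 0.2161, 0.2018]
tcp_rot: [0.461, 0.888, -0.001, 0.001]
contact_force: [3.5, -14.0, 6.7]
opening: 0.136
-0.41180915279300173 [-1.56197067 -0.16929191  0.43492618] 0.13626141535260883
time: 45.05
eef_pos: [0.5599, 0.2155, 0.2001]
tcp_rot: [0.579, 0.816, -0.002, 0.002]
contact_force: [-3.3, -6.9, 8.9]
opening: 0.138
-0.1336504094503404 [-1.19160694  0.53654588  0.43608575] 0.13786848679290628
```

```bash
for i in 1 2; do python3 -m inch '[[-1,[0,0,0.04],0.08],[-1,[0,0,0.04],0.08]]' | grep force; python3 -c "
from h import *
s=status.get_state(); print(s['qpos'][5],s['wrist_torque'],s['eef_pos'])"; done
```

```text
contact_force: [-4.1, -5.6, 9.6]
-0.05477506896153293 [-0.81575295  0.81145499  0.82617745] [0.55969231 0.21592024 0.20003975]
contact_force: [-4.6, -5.7, 11.3]
0.023769756375565096 [0.07737822 1.02274782 1.11116598] [0.55961818 0.21599651 0.1997584 ]
```

The torque rose from 0.43 to 0.83 to 1.11 N m, so the die is clamped. I'll release and retreat.

```bash
python3 -m inch '[[-0.5,[0,0,0],0],[0,[0,0,0],0],[0.3,[0,0,0],0],[0.3,[0,0,0],0],[0.3,[0,0,-4],0],[0.3,[0,0,-8],0],[0.3,[0,0,-12],0],[0.3,[0,0,-12],0],[0.3,[0,0,-12],0]]'; python3 - <<'E'
from h import *
T=tool(); im=cams.read_camera('wrist'); K,M=cam('wrist',T); g=im.max(2); o=[]; cv2.imwrite('pics/wR.png',im)
go((.45,.02,.32),10)
E
```

```text
time: 46.35
eef_pos: [0.56, 0.2174, 0.3184]
tcp_rot: [0.643, 0.766, 0.001, 0.001]
contact_force: [0.7, -0.8, -0.2]
opening: 0.648
now [0.5592 0.2172 0.3163] yh 9.97 shift [-17.53 -14.17  -0.36] twist -0.0 or 6.283
```

```bash
python3 -m inch '[[0.3,[-4,-3,0],0],[0.3,[-8,-6,0],0],[0.3,[-12,-9,0],0],[0.3,[-16,-13,0],0],[0.3,[-17.5,-14,0],0],[0.3,[-17.5,-14,0],0]]' | head -2; python3 - <<'E'
from h import *
s=cams.read_camera('side'); t=cams.read_camera('top'); w=cv2.imread('pics/wR.png')
o=np.zeros((600,800,3),np.uint8); o[:300,:400]=cv2.resize(t,(400,300)); o[:300,400:]=cv2.resize(w,(400,300)); o[300:,:400]=cv2.resize(s,(400,300)); o[300:,400:]=cv2.resize(s[130:250,160:320],(400,300),interpolation=cv2.INTER_CUBIC)
cv2.imwrite('pics/fin.png',o); print(status.get_state()['contact_force'])
E
```

```text
time: 47.0
eef_pos: [0.45, 0.0187, 0.3147]
[-0.22100659  0.28649825  0.34825539]
```

View pics/fin.png

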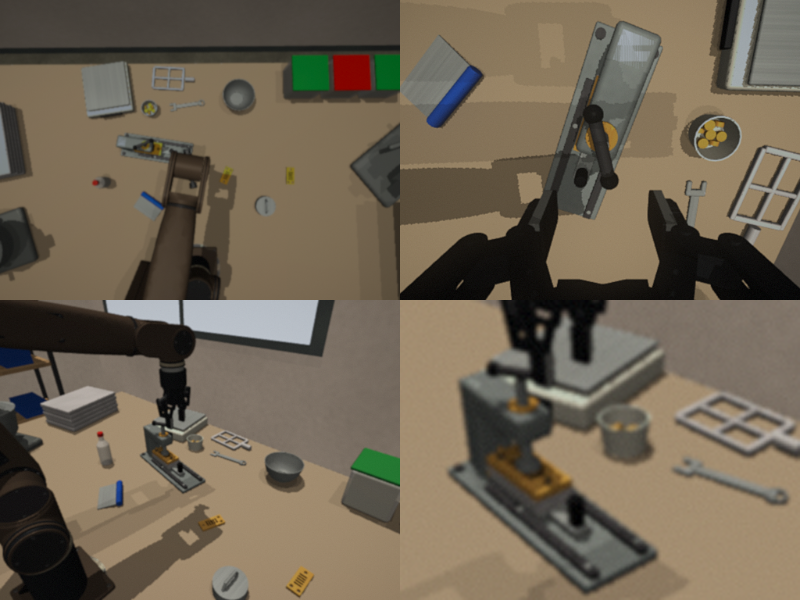

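The combined picture shows the pack under the pad and only the two small dies left on the bench. The bar's ends at (592,115) and (609,181) show it lagging the jaws by about 14°, so it may have slipped in the grip. I'll work out its real angle.

```bash
python3 - <<'E'
from h import *
im=cv2.imread('pics/wR.png'); g=im.max(2)
# pose when picture taken: measured then
T=np.eye(4); T[:3,3]=[.5592,.2172,.3163]; a=np.radians(9.97); T[:3,:3]=np.array([[-np.sin(a),np.cos(a),0],[np.cos(a),np.sin(a),0],[0,0,-1]])
print(np.round(T,3)); K,M=cam('wrist',T); o=[]
for e in((246,147),(268,232)):
    x0,y0=e[0]-26,e[1]-26; c=cv2.HoughCircles(cv2.medianBlur(g[y0:y0+52,x0:x0+52],3),cv2.HOUGH_GRADIENT,1,60,param1=80,param2=8,minRadius=10,maxRadius=16); c=c[0][0]+[x0,y0,0]; print(c); o.append(c[:2])
for z in(.195,.197,.2):
    a,b=[ray(q,K,M,z) for q in o]; d=a-b; print(z,(a+b)/2,np.degrees(np.arctan2(d[1],d[0])),np.linalg.norm(d))
E
```

```text
[[-0.173  0.985  0.     0.559]
 [ 0.985  0.173  0.     0.217]
 [ 0.     0.    -1.     0.316]
 [ 0.     0.     0.     1.   ]]
[246.5        146.5         13.10000038]
[267.5        229.5         11.60000038]
0.195 [0.55720966 0.21782857 0.195     ] 113.38615658824276 0.07051502989435385
0.197 [0.55710882 0.21846721 0.197     ] 113.38615658824271 0.0699391543485108
0.2 [0.55695755 0.21942519 0.2       ] 113.38615658824273 0.06907534102974631
```

```bash
python3 -c "
from h import *
go((.5585,.218,.30),23.4)"
```

```text
now [0.4513 0.0205 0.3154] yh 9.89 shift [17.61 13.95  1.53] twist -0.236 or 6.047
```

```bash
python3 -m inch '[[0.3,[4,3,0],0],[0.3,[8,6,0],-0.1],[0.3,[12,9,0],-0.236],[0.3,[16,13,0],-0.236],[0.3,[17.6,13.95,1],-0.236],[0.3,[17.6,13.95,1],-0.236],[0.3,[17.6,13.95,1],-0.236],[0.3,[17.6,13.95,1],-0.236]]'; python3 - <<'E'
from h import *
T=tool(); im=cams.read_camera('wrist'); K,M=cam('wrist',T); g=im.max(2); o=[]; cv2.imwrite('pics/wS.png',im)
for e in((259,149),(261,238)):
    x0,y0=e[0]-30,e[1]-30; c=cv2.HoughCircles(cv2.medianBlur(g[y0:y0+60,x0:x0+60],3),cv2.HOUGH_GRADIENT,1,60,param1=80,param2=8,minRadius=10,maxRadius=16); c=c[0][0]+[x0,y0,0]; print(c); o.append(ray(c[:2],K,M,.197))
a,b=o; d=a-b; h=np.degrees(np.arctan2(d[1],d[0])); c=(a+b)/2; print(c,h,np.linalg.norm(d)); go((c[0],c[1],.197),h-90)
E
```

```text
time: 47.9
eef_pos: [0.5585, 0.2181, 0.3067]
tcp_rot: [0.548, 0.836, -0.0, -0.0]
contact_force: [0.2, 0.0, 0.6]
opening: 0.652
[259.5        149.5         14.30000019]
[258.5 238.5  13. ]
[0.55792762 0.21767229 0.197     ] 112.8602092813847 0.07092074636172015
now [0.5586 0.2177 0.3072] yh 23.47 shift [ 0.02 -0.06 11.02] twist 0.011 or -6.273
```

```bash
python3 -m inch '[[0.3,[0,0,4],0.01],[0.3,[0,0,7],0.01],[0.3,[0,0,10],0.01],[0.3,[0,0,11],0.01],[0.3,[0,0,11.2],0.01],[-1,[0,0,11.2],0.01],[-1,[0,0,11.2],0.01],[-1,[0,0,11.2],0.01],[-1,[0,0,11.2],0.01],[-1,[0,0,11.2],0.01],[-1,[0,0,11.2],0.01],[-1,[0,0,11.2],0.01]]' 120; P='from h import *
s=status.get_state(); print(s["qpos"][5],s["wrist_torque"],s["eef_pos"],s["opening"])'; python3 -c "$P"; python3 -m inch '[[-1,[0,0,0.02],0.05],[-1,[0,0,0.03],0.06],[-1,[0,0,0.03],0.06]]'|grep force; python3 -c "$P"; python3 -m inch '[[-1,[0,0,0.02],0.05],[-1,[0,0,0.03],0.06],[-1,[0,0,0.03],0.06]]'|grep force; python3 -c "$P"
```

```text
time: 49.15
eef_pos: [0.559, 0.2178, 0.1978]
tcp_rot: [0.552, 0.834, -0.0, 0.0]
contact_force: [-3.5, -2.4, 5.8]
opening: 0.124
-0.19686446034641433 [-0.41848186  0.72428545 -0.04323808] [0.55896674 0.21782074 0.1977786 ] 0.12431734219338311
contact_force: [-4.2, -1.8, 7.1]
-0.14046727309552326 [-0.35144307  0.7712361   0.86498817] [0.55898695 0.2178453  0.19770794] 0.12920186993656005
contact_force: [-4.4, -2.5, 6.8]
-0.08291198965966874 [-0.30210611  0.79557149  1.44258067] [0.55901219 0.21787314 0.19763592] 0.1316101641101838
```

The torque climbed straight away with the jaws aligned (0.86, then 1.44 N m), so the screw really is stiff and the die is clamped. Now I'll release and retreat.

```bash
python3 -m inch '[[-0.5,[0,0,0],0],[0,[0,0,0],0],[0.3,[0,0,0],0],[0.3,[0,0,0],0],[0.3,[0,0,-4],0],[0.3,[0,0,-8],0],[0.3,[0,0,-11],0],[0.3,[-4,-3,-11],0],[0.3,[-8,-6,-11],0],[0.3,[-12,-9,-11],0],[0.3,[-12,-9,-11],0],[0.3,[-12,-9,-11],0],[0.3,[-12,-9,-11],0]]'; python3 - <<'E'
from h import *
T=tool(); im=cams.read_camera('wrist'); np.save('T.npy',T); cv2.imwrite('pics/wT.png',im); K,M=cam('wrist',T); print(T[:3,3])
print('predicted knob top px',proj((.5423,.1145,.064),K,M),'lone stud tip',proj((.5423+.061*.158,.1145+.061*.987,.074),K,M))
E
```

```text
time: 51.05
eef_pos: [0.5058, 0.0783, 0.3046]
tcp_rot: [0.601, 0.799, 0.0, 0.0]
contact_force: [0.7, 0.1, -0.8]
opening: 0.654
[0.50582385 0.07831867 0.30463713]
predicted knob top px [299.96461474 136.49310489] lone stud tip [328.32193135  84.27173698]
```

View pics/wT.png

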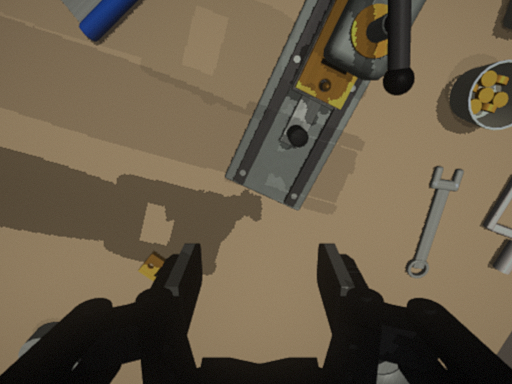

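The knob is at (297,135), against (300,136) predicted for home. The lone stud tip is at (325,84), against (328,84). The carrier is still at home and nothing is touching the robot.

```bash
python3 -c "
from plant import ctrl
print(ctrl.sign_off())"
```

```text
the job is handed in; nothing more can be done
None
```

The job is done and handed in at about 51 s of the 210 s allowed. I put both die frames on the bench over the three studs, then the largest brass die. I pushed the carrier against the stops, turned the T-handle clockwise until it went stiff, and let go.

**Checks that passed**
- **Die pack:** the pictures after each placing show the frames and the die flat, with all three studs coming through. The die measured 120 × 56 mm; the two smaller dies stayed on the bench.
- **Carrier at home:** pushing force rose from about 11 N while sliding to 32 N at the stops. In the last picture the knob and lone stud were within about 3 px of where home puts them.
- **Clamping:** with the jaws realigned on the bar, the torque rose straight away to 0.86 and then 1.44 N m over about 0.11 rad. It read roughly 0.2–0.5 N m while turning freely.

**What went wrong or disagreed**
- The first grasp of the second frame missed and was repeated lower.
- The bar slipped about 14° in the jaws on the first tightening, so I regrasped it and tightened again.
- The handle went stiff at about 4.3 rad by the bar's heading, against about 4.56 rad expected from the stack height. I put this down to the handle not starting exactly at zero, but I did not confirm that.
- I pictured the bar after the first tightening, but did not measure its angle again after the final release.

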